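Seat the slide chamber on its thermal base and hold the lid open

ROBOT

A 6-joint arm with a two-finger parallel gripper is mounted at the origin on the work surface. World frame = base frame: x ahead of the robot, y to its left, z up, the work surface at z = 0. Lengths are in m, angles in rad, forces in N, time in s.
With the tool pointing down it reaches from about 0.225 to 0.725 m from the base axis. Payload 3.1 kg.
Tool frame: the origin (TCP) lies on the centre line of the jaws, within the pads' length; the fingertips stand 14 mm ahead of it and the grasp point (between the pads) lies 5 mm behind it; z points along the fingers, y is the direction in which the jaws open and shut (so a half turn about z gives the same grasp; the last joint's range is limited). The gripper opens to 85 mm and grips with 20 to 120 N. Pads are 22 mm wide; open, the fingers measure 114 mm over their backs; the gripper's body (76 mm by 85 mm) begins 54 mm behind the grasp point. The pads swing forward as they close: fully open they stand 13 mm farther back than shut.
Start: joints at [1.195, 0.048, 0.099, 1.622, 0, 1.443], TCP at [0.129, 0.509, 0.245] pointing down, gripper open.
Joint ranges: [-2.91, 2.91], [-0.99, 1.94], [-1.21, 1.42], [-2.12, 2.29], [-1.49, 1.47], [-3.14, 3.14]. Speed limits (rad/s): [2.79, 2.79, 3.14, 3.14, 3.14, 3.14].

INTERFACE

Orientations are given as [roll, pitch, yaw] about the fixed x, y, z axes, in that order (R = Rz(yaw) Ry(pitch) Rx(roll)).
In Python, from station import robot gives the robot as it stands. The module is installed in compiled form; this text tells all that it offers.
- The arm moves only by the tool arm_command, never from a script. Its argument "steps" is a list of rows, each a list of 7 numbers: the shift along the tool's x, y, z in mm, then the turn, a rotation vector about the tool's x, y, z in rad, then the gripper's target within -1 to 1 (shut at 1, half-way at 0, fully open at -1). In form: [[x, y, z, rx, ry, rz, gripper], ...]. A call has 1 to 8 rows; each row shifts and turns the pose as measured when the row begins, along the tool's axes as they then stand; what a row does not reach is not made up. A row lasts 1/12 s, in which the tool goes at most 41.7 mm and 7.16 degrees, less where a joint would pass 70% of its speed; a pose out of reach is approached as far as the arm can. A call with a gripper value outside its range is refused whole. The fingers move at their own pace and stop on an object; the grip force is fixed at half the most. Time passes only in rows, so rows that do not move let the fingers close. It gives the time, the measured TCP pose, the force and the opening at its end, in the units of the state.
- robot.read_state(): the state, without advancing time (a new reading comes with each control period).
- robot.snapshot(name): name is "scene" or "top" or "wrist"; returns a dict with "frame" (400x640x3 uint8, red, green, blue), "fx", "fy", "cx", "cy" (pixels), "k1" (the pictures are not rectified: a ray, as slopes to the right and down, at radius r is drawn at 1 + k1 r^2 times it, then the intrinsics apply), "R" (3x3) and "t" (3): a world point X has camera coordinates R X + t; the wrist camera has in their place "mount" (4x4, takes a point from camera to tool coordinates, whose origin is the TCP and whose axes are the flange's). Camera axes: x right, y down, z forward; pixel columns grow to the right and rows downward; lengths in m; the calibration is good to about 2 mm. A picture is of the moment at which its call begins: read the wrist's pose just before it. There is no depth.
- robot.close_job(): hands the job in, once; it reports no verdict.
The state is a dict: "clock": time; "joints": joint angles; "qd": joint speeds; "tau": joint torques, N m; "eef_pos": TCP position; "orientation": TCP orientation; "contact_force": force on the tool from outside, world axes, zero at the start; "ft_torque": the same for the moment, N m; "gripper_width": finger opening in m.
Only numpy, scipy, OpenCV 4.12 (cv2) and the standard library are available. Lean on these libraries where they do the work, as an engineer would, in place of code of your own. Each camera call takes 0.05 s, during which the arm holds its last target.

TASK

Put the slide chamber onto the thermal base so that both pegs go into the holes under it and it sits fully down, let go of it, and then lift its self-closing lid by the ball knob at its front and hold it open at 60 degrees from closed, so that a colleague can load slides. Finish while still holding the lid steady at that angle, with the chamber still fully seated: do not let go. Leave the other things on the bench where they stand.

Things in the scene. Friction and masses are not known exactly. Their poses are not given: they have to be found in the camera images.
- base: Fixed low off-white instrument, 220 (x) x 140 (y) x 40 mm high, with a metal top plate and two pegs (see base_seat); its front face (-x, to the robot) has a black knob and a small dark panel. Origin: centre of the underside, on the bench; z up. It lies left or right of the robot's centre line, turned by up to 20 degrees.
- base_seat (a point): Centre of the base's top plate, 40 mm above the bench, axes as the base. Two upright steel pegs with tapered tips stand 20 mm above the plate: a thick one (16 mm diameter) at x = -55 mm (front) and a thin one (10 mm) at x = +55 mm. The seated chamber's underside centre lies here, its axes along the base's.
- chamber: Loose white chamber, 180 (x) x 100 (y) x 54 mm high without lid and fin, about 0.85 kg. Origin: centre of the underside; z up. Front (-x): compartment under a grey lid; rear: solid block, flat top at 54 mm, with a grip fin. Centre of mass near x = +25 mm. Starts flat on the bench, across the centre line from the base, front to the robot, turned by up to 26 degrees.
- chamber_foot (a point): Centre of the chamber's underside (same point and axes as the chamber's origin). In the underside are two round holes 24 mm deep, 3 mm wider than the pegs: 19 mm wide at x = -55 mm (front, for the thick peg) and 13 mm at x = +55 mm (rear, for the thin peg).
- chamber_fin (a point): Middle of the top edge of the chamber's fixed grip fin, 96 mm above the chamber's underside and 34 mm behind (+x) its centre. The fin is 36 mm long (x), 14 mm thick (y) and stands 42 mm above the rear block: pinch it across its thickness to carry the chamber.
- lid (a joint): Opening angle of the chamber's lid in rad: 0 shut, growing as the front edge is lifted, 1.047 is 60 degrees, stop at 1.9. Gravity and a light spring shut it from any angle: about 0.5 to 1 N upward or across at the knob holds it.
- lid_knob (a point): Centre of the lid's ball knob, moving with the lid: a grey ball of 22 mm diameter on a thin round stem (8 mm) that sticks straight out forward (-x) of the lid's front edge; the ball's centre is 28 mm in front of the edge, and in lid axes 126 mm in front of and 5 mm above the hinge line. Shut: 118 mm in front of the chamber's centre, 59.5 mm above its underside, free space below.
- lid_hinge (a point): Middle of the lid's hinge line, which runs along the chamber's y at x = +8 mm, 54.5 mm above the underside (axes turn with the lid). The lid is a grey plate 96 (x) x 100 (y) x 6 mm in front of it.
- jar: Bystander: small amber jar, 34 mm wide, 50 mm high, between the base's and the chamber's places. Origin at its underside.
- dish: Bystander: flat pale round dish, 60 mm wide, 15 mm high, between the two places, farther out. Origin at its underside.
- bottle: Bystander: capped glass bottle, 70 mm wide, 160 mm high, far right. Origin at its underside.
- beaker: Bystander: white beaker, 68 mm wide, 85 mm high, on the left. Origin at its underside.
- tipbox: Bystander: grey box with pale lid, 87 x 122 x 70 mm, on the right. Origin at its underside.
- timer: Bystander: flat white timer, 60 x 60 x 20 mm, near left. Origin at its underside.
- rack: Bystander: white tube rack, 70 x 200 x 50 mm (78 mm with tubes), far side. Origin at its underside.

How it is judged:
By the outcome, as a careful person would: the job done as asked, in the order asked, and still so for the second after the job is handed in, while the arm keeps its last pose, push and grip.
It also fails if it takes over 56 s, if anything falls off the work surface, if the arm or the gripper's body presses on something with over 40 N, if the wrist force passes 120 N, or if a joint passes its speed limit or range.

## Working session

There is one attempt and no reset: what is moved stays moved. The work goes in short steps, Python scripts to look and compute and a tool call to move; the robot and the scene stay as the last step left them, time stands still between calls to the robot, and variables do not carry over. Pictures are saved under pics/ and viewed, and the job is handed in when it is done.

Besides the shell and the picture viewer there is one more tool, called after ">>>" as name([rows], argument=value, ...), one row to a line, values as JSON. arm_command: Moves the arm, as the interface text tells. Its arguments: {"type":"object","properties":{"steps":{"type":"array","items":{"type":"array","items":{"type":"number"}}}},"required":["steps"]}

```bash
mkdir -p pics
python3 - <<'E'
from station import robot
import cv2,numpy as np,pickle
s=robot.read_state();print({k:np.round(v,3).tolist() for k,v in s.items()})
for n in("scene","top","wrist"):
    d=robot.snapshot(n);pickle.dump(d,open(f"pics/{n}0.pkl","wb"))
    cv2.imwrite(f"pics/{n}0.png",d["frame"][:,:,::-1]);print(n,{k:np.round(v,4).tolist() for k,v in d.items() if k!="frame"})
E
```

```text
{'clock': 0.0, 'joints': [1.195, 0.049, 0.098, 1.622, -0.0, 1.443], 'qd': [0.0, -0.002, 0.001, -0.001, -0.001, 0.001], 'tau': [0.0, -33.878, 32.002, 0.02, -0.0, -0.0], 'eef_pos': [0.129, 0.508, 0.244], 'orientation': [-3.139, -0.0, 2.894], 'contact_force': [-0.368, -0.432, -0.12], 'ft_torque': [0.035, 0.049, -0.015], 'gripper_width': 0.085}
scene {'fx': 377.1195, 'fy': 377.1195, 'cx': 314.36, 'cy': 201.5405, 'k1': 0.0033, 'R': [[0.3951, 0.9186, -0.0114], [0.4933, -0.2226, -0.8409], [-0.775, 0.3266, -0.541]], 't': [-0.2245, -0.2068, 1.5363]}
top {'fx': 517.2426, 'fy': 517.2426, 'cx': 318.7337, 'cy': 195.4004, 'k1': 0.0112, 'R': [[-0.0041, -1.0, 0.0041], [-0.9734, 0.0031, -0.229], [0.229, -0.0049, -0.9734]], 't': [-0.0029, 0.5783, 1.3525]}
wrist {'fx': 308.0359, 'fy': 308.0359, 'cx': 318.4428, 'cy': 198.4158, 'k1': -0.0573, 'mount': [[-0.0001, -0.9569, -0.2905, 0.0739], [1.0, -0.0001, -0.0003, 0.0002], [0.0002, -0.2905, 0.9569, -0.1287], [0.0, 0.0, 0.0, 1.0]]}
```

View pics/top0.png

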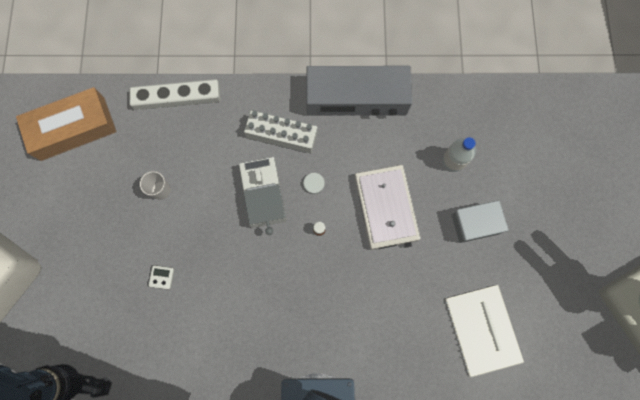

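View pics/scene0.png

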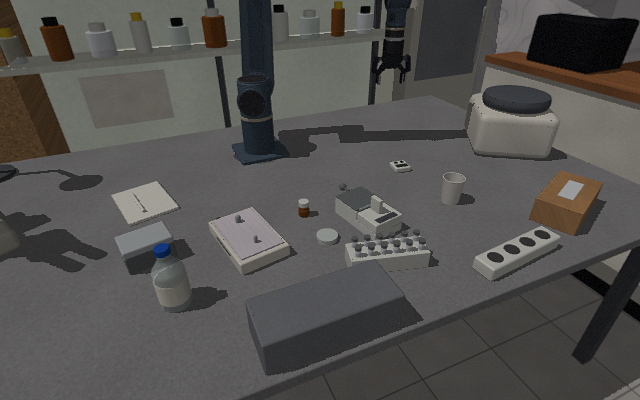

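View pics/wrist0.png

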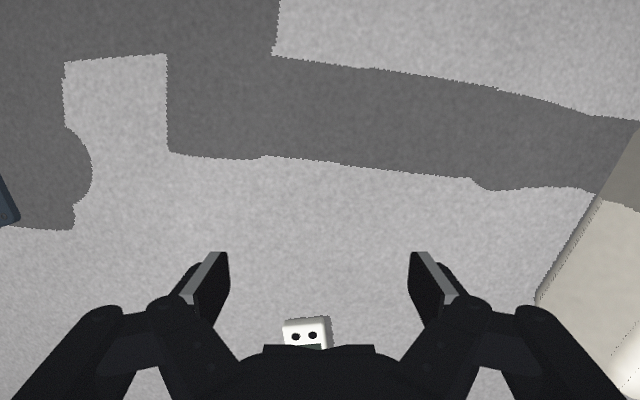

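The top view shows the chamber at about (262,192) and its knob at about (258,230). The base is at (388,207), with pegs at (382,185) and (391,224). I'll enlarge this area and measure it.

```bash
cat > h.py <<'E'
import numpy as np,cv2,pickle
from scipy.spatial.transform import Rotation as Ro
from station import robot
def D(d): return np.array([d["k1"],0,0,0,0.])
def K(d): return np.array([[d["fx"],0,d["cx"]],[0,d["fy"],d["cy"]],[0,0,1]])
# distortion: slope*(1+k1 r^2) -> same as OpenCV k1
def wristRt(d,s):
    T=np.eye(4);T[:3,:3]=Ro.from_euler('xyz',s["orientation"]).as_matrix();T[:3,3]=s["eef_pos"]
    M=T@np.array(d["mount"]); Ri=M[:3,:3].T
    return Ri,-Ri@M[:3,3]
def RT(d,s=None): return (np.array(d["R"]),np.array(d["t"])) if "R" in d else wristRt(d,s)
def ray(d,uv,s=None):
    R,t=RT(d,s); p=cv2.undistortPoints(np.array([[uv]],float),K(d),D(d))[0,0]
    return -R.T@t, R.T@np.array([p[0],p[1],1])
def onz(d,uv,z,s=None):
    c,v=ray(d,uv,s); return c+v*(z-c[2])/v[2]
def proj(d,X,s=None):
    R,t=RT(d,s); return cv2.projectPoints(np.atleast_2d(X).astype(float),cv2.Rodrigues(R)[0],t,K(d),D(d))[0][:,0]
def tri(d1,p1,d2,p2,s1=None,s2=None):
    c1,v1=ray(d1,p1,s1);c2,v2=ray(d2,p2,s2)
    A=np.stack([v1,-v2],1);k=np.linalg.lstsq(A,c2-c1,rcond=None)[0]
    a=c1+k[0]*v1;b=c2+k[1]*v2; return (a+b)/2,np.linalg.norm(a-b)
def snap(n,tag):
    s=robot.read_state();d=robot.snapshot(n);pickle.dump((d,s),open(f"pics/{tag}.pkl","wb"))
    cv2.imwrite(f"pics/{tag}.png",d["frame"][:,:,::-1]);return d,s
def state():
    s=robot.read_state();print(round(s["clock"],2),np.round(s["eef_pos"],4),np.round(s["orientation"],4),np.round(s["joints"],3),np.round(s["contact_force"],1),round(float(s["gripper_width"]),4));return s
def pl(p): s=Ro.from_euler('z',p[3]);return s
E
python3 - <<'E'
from h import *
d=pickle.load(open("pics/top0.pkl","rb"))
im=d["frame"][:,:,::-1]
a=cv2.resize(im[145:265,225:345],None,fx=5,fy=5,interpolation=cv2.INTER_CUBIC);cv2.imwrite("pics/a.png",a)
a=cv2.resize(im[150:265,340:440],None,fx=5,fy=5,interpolation=cv2.INTER_CUBIC);cv2.imwrite("pics/b.png",a)
d=pickle.load(open("pics/scene0.pkl","rb"))
im=d["frame"][:,:,::-1]
a=cv2.resize(im[170:280,200:420],None,fx=3.6,fy=3.6,interpolation=cv2.INTER_CUBIC);cv2.imwrite("pics/c.png",a)
E
```

```text
(no output)
```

View pics/a.png

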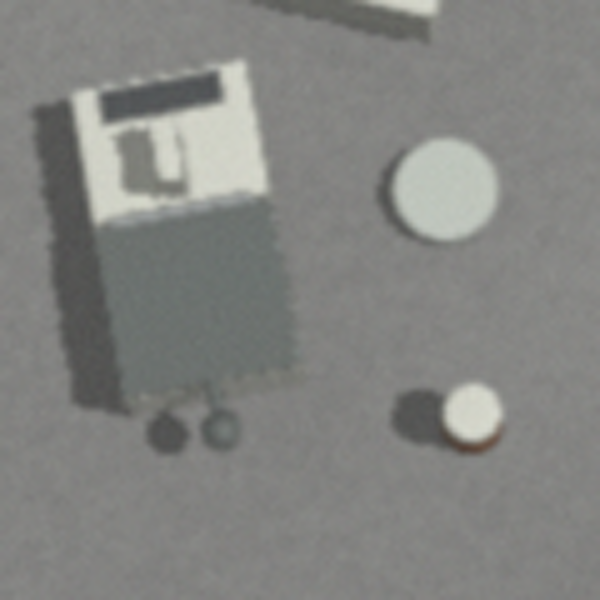

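View pics/b.png

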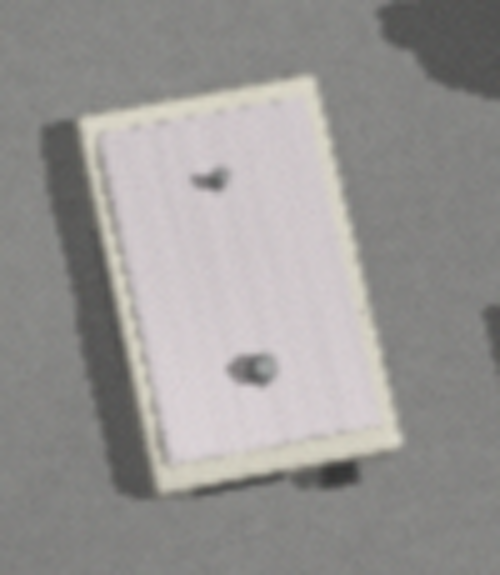

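View pics/c.png

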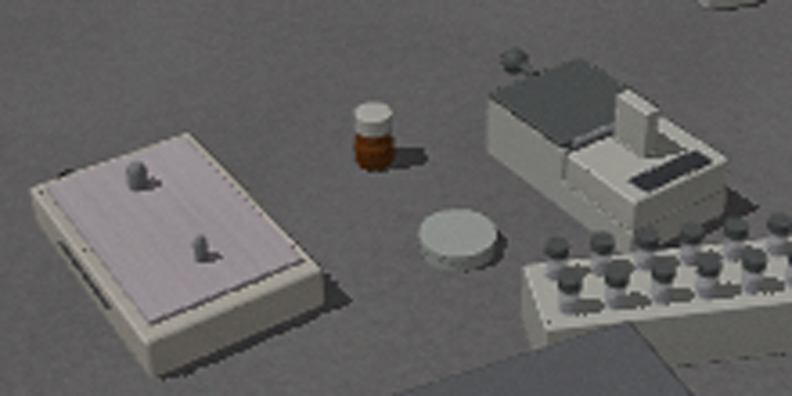

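Run:
```python
from h import *
d=pickle.load(open("pics/top0.pkl","rb"));e=pickle.load(open("pics/scene0.pkl","rb"))
A=lambda u,v:(225+u/5-.4,145+v/5-.4)
B=lambda u,v:(340+u/5-.4,150+v/5-.4)
C=lambda u,v:(200+u/3.6-.36,170+v/3.6-.36)
for n,p,z in[("rl",A(73,92),.054),("rr",A(244,62),.054),("knob",A(221,430),.0595),("lidfl",A(120,400),.06),("lidfr",A(298,368),.06),
 ("dish",A(445,189),.015),("jar",A(473,412),.05)]:
    print(n,np.round(onz(d,p,z),4))
for n,p,z in[("b_rl",B(82,120),.04),("b_rr",B(315,76),.04),("b_fr",B(402,440),.04),("b_fl",B(158,492),.04),("thin",B(220,176),.06),("thick",B(262,368),.06)]:
    print(n,np.round(onz(d,p,z),4))
for n,p,z in[("thinS",C(201,238),.06),("thickS",C(136,166),.06),("knobS",C(514,60),.0595)]:
    print(n,np.round(onz(e,p,z),4))
print(tri(d,A(221,430),e,C(514,60)))
print("fin", [np.round(onz(d,A(*p),.096),4) for p in((157,122),(180,120),(188,185),(165,190))])
```

```text
rl [0.6756 0.2179 0.054 ]
rr [0.693  0.1222 0.054 ]
knob [0.4824 0.1309 0.0595]
lidfl [0.499 0.186 0.06 ]
lidfr [0.5163 0.0894 0.06  ]
dish [0.6289 0.0092 0.015 ]
jar [ 0.4934 -0.0061  0.05  ]
b_rl [ 0.6477 -0.1108  0.04  ]
b_rr [ 0.6732 -0.2437  0.04  ]
b_fr [ 0.4647 -0.2829  0.04  ]
b_fl [ 0.4365 -0.148   0.04  ]
thin [ 0.6096 -0.1851  0.06  ]
thick [ 0.5015 -0.2044  0.06  ]
thinS [ 0.6162 -0.184   0.06  ]
thickS [ 0.5087 -0.2051  0.06  ]
knobS [0.4843 0.1318 0.0595]
(array([0.48282669, 0.13168895, 0.05863034]), np.float64(0.0015932844581110794))
fin [array([0.6458, 0.1653, 0.096 ]), array([0.6469, 0.1528, 0.096 ]), array([0.6103, 0.1477, 0.096 ]), array([0.6076, 0.1601, 0.096 ])]
```

```bash
cat >> h.py <<'E'
def plan(pos,rpy,n,g,s=None,start=None):
    """n rows from measured pose to target, straight; prints rows"""
    s=s or robot.read_state()
    p=np.array(s["eef_pos"]);R=Ro.from_euler('xyz',s["orientation"])
    Rt=Ro.from_euler('xyz',rpy); dv=(R.inv()*Rt).as_rotvec(); dp=(np.array(pos)-p)/n
    rows=[]
    for i in range(n):
        t=R.inv().apply(dp)*1000
        rows.append([round(float(x),1) for x in t]+[round(float(x),3) for x in dv/n]+[g]); R=R*Ro.from_rotvec(dv/n)
    print("step",np.linalg.norm(dp)*1000,"deg",np.degrees(np.linalg.norm(dv))/n)
    for k in range(0,n,8): print(str(rows[k:k+8]).replace(" ",""))
E
python3 -c "
from h import *
plan([.628,.157,.225],[np.pi,0,-2.963],17,-1)"
```

```text
step 35.94261506431648 deg 1.4371190996109906
[[-33.6,-12.8,1.2,-0.0,-0.0,-0.025,-1],[-33.2,-13.7,1.2,-0.0,-0.0,-0.025,-1],[-32.9,-14.5,1.2,-0.0,-0.0,-0.025,-1],[-32.5,-15.3,1.2,-0.0,-0.0,-0.025,-1],[-32.1,-16.1,1.2,-0.0,-0.0,-0.025,-1],[-31.7,-16.9,1.2,-0.0,-0.0,-0.025,-1],[-31.2,-17.7,1.2,-0.0,-0.0,-0.025,-1],[-30.8,-18.5,1.2,-0.0,-0.0,-0.025,-1]]
[[-30.3,-19.3,1.2,-0.0,-0.0,-0.025,-1],[-29.8,-20.0,1.2,-0.0,-0.0,-0.025,-1],[-29.3,-20.8,1.1,-0.0,-0.0,-0.025,-1],[-28.8,-21.5,1.1,-0.0,-0.0,-0.025,-1],[-28.2,-22.2,1.1,-0.0,-0.0,-0.025,-1],[-27.7,-22.9,1.1,-0.0,-0.0,-0.025,-1],[-27.1,-23.6,1.1,-0.0,-0.0,-0.025,-1],[-26.5,-24.3,1.1,-0.0,-0.0,-0.025,-1]]
[[-25.9,-24.9,1.1,-0.0,-0.0,-0.025,-1]]
```

>>> arm_command([
  [-34,-13,1,0,0,-0.025,-1],
  [-33,-14,1,0,0,-0.025,-1],
  [-33,-14,1,0,0,-0.025,-1],
  [-32,-15,1,0,0,-0.025,-1],
  [-32,-16,1,0,0,-0.025,-1],
  [-32,-17,1,0,0,-0.025,-1],
  [-31,-18,1,0,0,-0.025,-1],
  [-31,-18,1,0,0,-0.025,-1],
])

```text
clock: 0.82
eef_pos: [0.3666, 0.3428, 0.2316]
orientation: [-3.139, -0.007, 3.121]
contact_force: [-0.4, 1.2, -0.2]
gripper_width: 0.0853
```

>>> arm_command([
  [-30,-19,1,0,0,-0.025,-1],
  [-30,-20,1,0,0,-0.025,-1],
  [-29,-21,1,0,0,-0.025,-1],
  [-29,-21,1,0,0,-0.025,-1],
  [-28,-22,1,0,0,-0.025,-1],
  [-28,-23,1,0,0,-0.025,-1],
  [-27,-24,1,0,0,-0.025,-1],
  [-26,-24,1,0,0,-0.025,-1],
])

```text
clock: 1.48
eef_pos: [0.6148, 0.1737, 0.2179]
orientation: [-3.141, -0.012, -2.954]
contact_force: [0.4, 0.9, 0.9]
gripper_width: 0.0853
```

```bash
python3 -c "
from h import *
state();plan([.628,.157,.225],[np.pi,0,-2.963],4,-1)"
```

```text
1.48 [0.6148 0.1737 0.2179] [-3.1405 -0.0121 -2.9538] [ 1.710e-01  3.630e-01  4.100e-01  1.629e+00 -1.000e-03 -1.700e-02] [0.4 0.9 0.9] 0.0853
step 5.610364642591884 deg 0.21825143586045756
[[-2.5,-4.7,-1.8,-0.0,-0.003,0.002,-1],[-2.5,-4.7,-1.8,-0.0,-0.003,0.002,-1],[-2.5,-4.7,-1.8,-0.0,-0.003,0.002,-1],[-2.5,-4.7,-1.8,-0.0,-0.003,0.002,-1]]
```

>>> arm_command([
  [-5,-10,-4,0,-0.006,0.005,-1],
  [-5,-10,-3,0,-0.006,0.004,-1],
  [0,0,0,0,0,0,-1],
])

```text
clock: 1.73
eef_pos: [0.6333, 0.1487, 0.2189]
orientation: [-3.138, -0.005, -2.971]
contact_force: [-0.7, -0.1, -0.2]
gripper_width: 0.0853
```

```bash
python3 -c "
from h import *
state();d,s=snap('wrist','w1');state()"
```

```text
1.73 [0.6333 0.1487 0.2189] [-3.1382 -0.0054 -2.9711] [ 0.129  0.39   0.445  1.632 -0.004 -0.041] [-0.7 -0.1 -0.2] 0.0853
1.78 [0.6323 0.1498 0.2189] [-3.1394 -0.0062 -2.97  ] [ 0.131  0.389  0.444  1.632 -0.002 -0.041] [ 0.3 -0.5 -0.9] 0.085
```

View pics/w1.png

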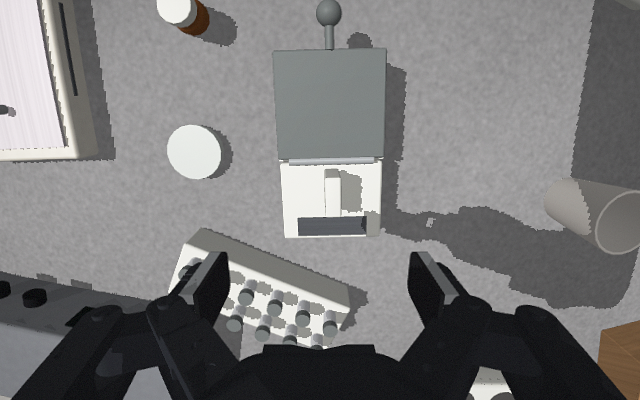

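The wrist view shows the chamber with its fin at about (333,190), knob at (329,13) and lid corners at (273,51) and (386,48). I'll zoom in for sub-pixel points.

```bash
python3 -c "
import cv2
im=cv2.imread('pics/w1.png')
cv2.imwrite('pics/w1a.png',cv2.resize(im[145:245,270:400],None,fx=6,fy=6,interpolation=cv2.INTER_CUBIC))
cv2.imwrite('pics/w1b.png',cv2.resize(im[0:100,265:395],None,fx=6,fy=6,interpolation=cv2.INTER_CUBIC))"
```

```text
(no output)
```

View pics/w1a.png

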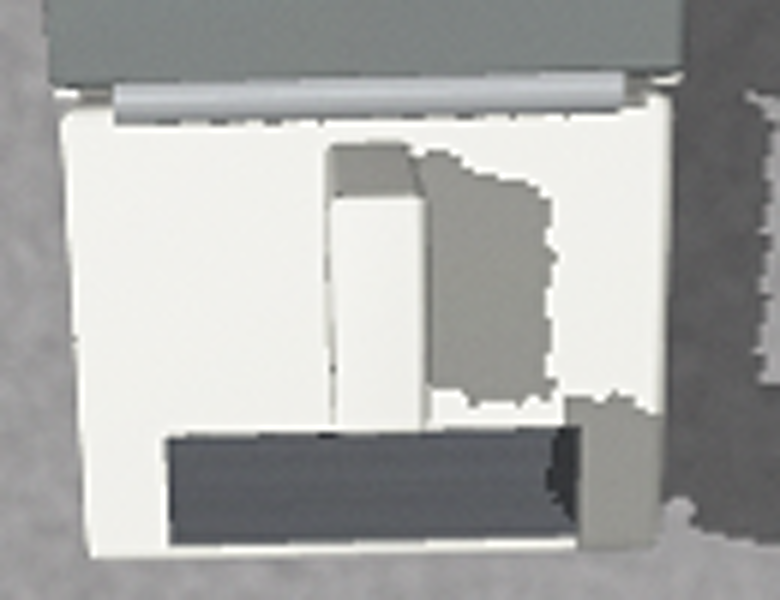

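View pics/w1b.png

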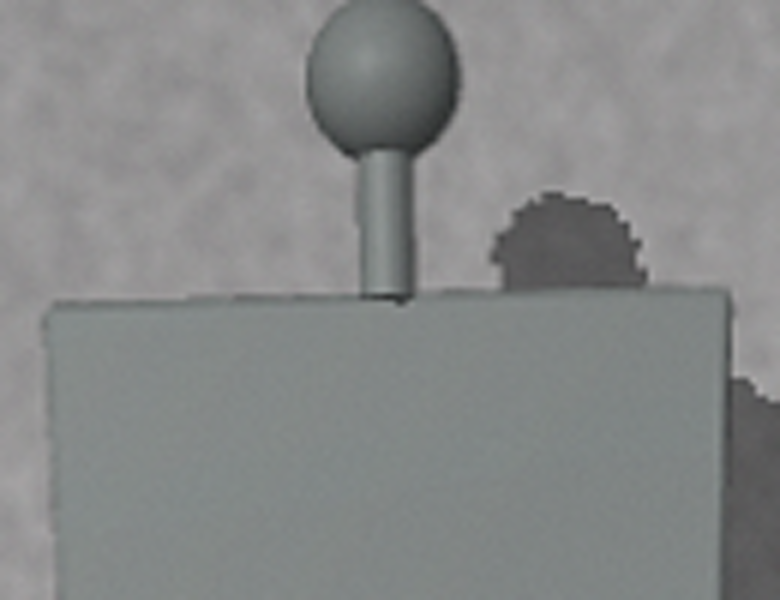

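```bash
cat > meas.py <<'E'
from h import *
d,s=pickle.load(open("pics/w1.pkl","rb"))
a=lambda u,v:(270+u/6-.42,145+v/6-.42)
b=lambda u,v:(265+u/6-.42,v/6-.42)
P={}
for n,p,z in[("lfl",b(48,305),.0605),("lfr",b(729,290),.0605),("knob",b(384,76),.0595),("ff0",a(333,198),.096),("ff1",a(424,198),.096),("fr0",a(335,431),.096),("fr1",a(421,430),.096),("rr0",a(92,557),.054),("rr1",a(658,549),.054)]:
    P[n]=onz(d,p,z,s)[:2];print(n,np.round(P[n],4))
# rigid fit: model points in chamber frame
M={"lfl":(-.088,-.05),"lfr":(-.088,.05),"knob":(-.118,0),"ff0":(.016,-.007),"ff1":(.016,.007),"fr0":(.052,-.007),"fr1":(.052,.007),"rr0":(.09,-.05),"rr1":(.09,.05)}
def fit(P,M):
    k=list(P);A=np.array([M[i] for i in k]);B=np.array([P[i] for i in k]);ca,cb=A.mean(0),B.mean(0)
    H=(A-ca).T@(B-cb);th=np.arctan2(H[0,1]-H[1,0],H[0,0]+H[1,1]);R=np.array([[np.cos(th),-np.sin(th)],[np.sin(th),np.cos(th)]])
    t=cb-R@ca;return th,t,dict((i,np.round(1000*R.T@(P[i]-t-R@M[i]),1)) for i in k)
if __name__=="__main__":
    th,t,r=fit(P,M);print(np.degrees(th),t,r)
    x=np.array([np.cos(th),np.sin(th)]);print("fin",t+.034*x, "yaw tool",th-np.pi)
E
python3 meas.py
```

```text
lfl [0.5209 0.0886]
lfr [0.5022 0.1848]
knob [0.4829 0.131 ]
ff0 [0.6163 0.151 ]
ff1 [0.6142 0.1635]
fr0 [0.6503 0.1574]
fr1 [0.648  0.1696]
rr0 [0.6951 0.1235]
rr1 [0.6769 0.2196]
11.147709460077015 [0.59835437 0.15386297] {'lfl': array([-0.6,  1. ]), 'lfr': array([-0.4, -1. ]), 'knob': array([ 0.3, -0.1]), 'ff0': array([1.1, 0.7]), 'ff1': array([ 1.4, -0.6]), 'fr0': array([-0.4,  0.4]), 'fr1': array([-0.3, -1.2]), 'rr0': array([-1. ,  1.5]), 'rr1': array([-0.2, -0.7])}
fin [0.63171286 0.16043649] yaw tool -2.9470284194557297
```

```bash
python3 -c "
from h import *
state();plan([.592,-.188,.26],[np.pi,0,-2.95],10,-1)"
```

```text
1.78 [0.6323 0.1498 0.2189] [-3.1394 -0.0062 -2.97  ] [ 0.131  0.389  0.444  1.632 -0.002 -0.041] [ 0.3 -0.5 -0.9] 0.085
step 34.27189165379052 deg 0.12095447732753802
[[9.8,-32.6,-4.0,-0.0,-0.001,-0.002,-1],[9.8,-32.6,-4.0,-0.0,-0.001,-0.002,-1],[9.9,-32.6,-4.0,-0.0,-0.001,-0.002,-1],[10.0,-32.5,-4.0,-0.0,-0.001,-0.002,-1],[10.0,-32.5,-4.0,-0.0,-0.001,-0.002,-1],[10.1,-32.5,-4.0,-0.0,-0.001,-0.002,-1],[10.1,-32.5,-4.1,-0.0,-0.001,-0.002,-1],[10.2,-32.5,-4.1,-0.0,-0.001,-0.002,-1]]
[[10.3,-32.4,-4.1,-0.0,-0.001,-0.002,-1],[10.3,-32.4,-4.1,-0.0,-0.001,-0.002,-1]]
```

>>> arm_command([
  [10,-33,-4,0,0,-0.002,-1],
  [10,-33,-4,0,0,-0.002,-1],
  [10,-33,-4,0,0,-0.002,-1],
  [10,-32,-4,0,0,-0.002,-1],
  [10,-32,-4,0,0,-0.002,-1],
  [10,-32,-4,0,0,-0.002,-1],
  [10,-32,-4,0,0,-0.002,-1],
  [10,-32,-4,0,0,-0.002,-1],
])

```text
clock: 2.45
eef_pos: [0.5936, -0.1072, 0.2541]
orientation: [3.134, -0.006, -2.924]
contact_force: [0.7, -0.6, -0.6]
gripper_width: 0.0854
```

>>> arm_command([
  [10,-32,-4,0,-0.002,-0.002,-1],
  [5,-20,-4,0,-0.002,-0.002,-1],
  [0,0,-2,0,0,0,-1],
  [0,0,0,0,0,0,-1],
])

```text
clock: 2.78
eef_pos: [0.5867, -0.163, 0.268]
orientation: [3.136, 0.001, -2.92]
contact_force: [-0.7, -0.6, -0.4]
gripper_width: 0.0856
```

```bash
python3 -c "
from h import *
state();d,s=snap('wrist','w2');state()
im=d['frame'][:,:,::-1]
"
```

```text
2.78 [ 0.5867 -0.163   0.268 ] [ 3.1360e+00  6.0000e-04 -2.9205e+00] [-0.384  0.285  0.412  1.701  0.005 -0.605] [-0.7 -0.6 -0.4] 0.0856
2.83 [ 0.5868 -0.1628  0.268 ] [ 3.1365e+00  4.0000e-04 -2.9198e+00] [-0.383  0.285  0.412  1.7    0.004 -0.605] [0.  0.5 0.2] 0.0853
```

View pics/w2.png

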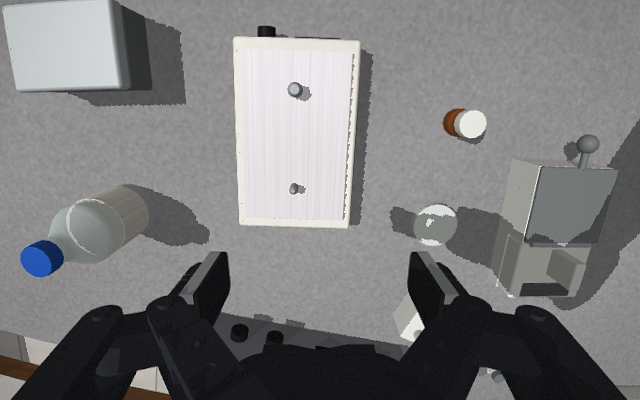

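The base is clear here, with the thick peg at about (295,89), the thin peg at (294,188), and the plate corners in view.

```bash
python3 -c "
import cv2
im=cv2.imread('pics/w2.png')
cv2.imwrite('pics/w2a.png',cv2.resize(im[25:135,225:375],None,fx=5,fy=5,interpolation=cv2.INTER_CUBIC))
cv2.imwrite('pics/w2b.png',cv2.resize(im[135:240,225:375],None,fx=5,fy=5,interpolation=cv2.INTER_CUBIC))"
```

```text
(no output)
```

View pics/w2a.png

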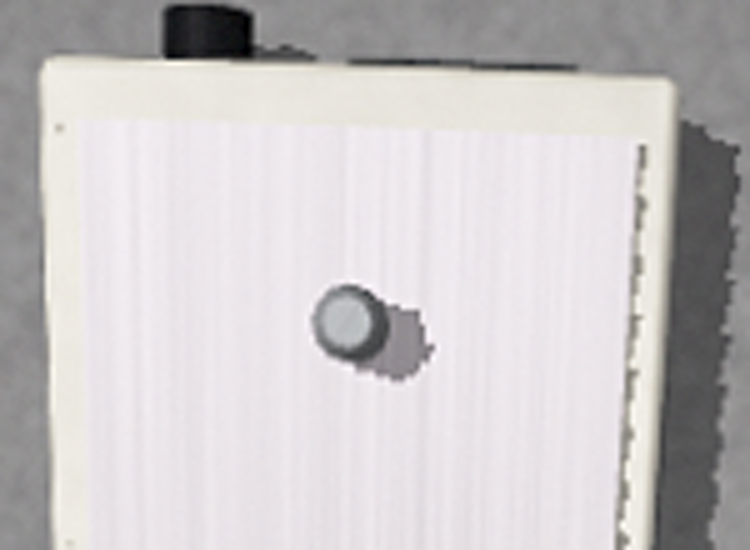

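View pics/w2b.png

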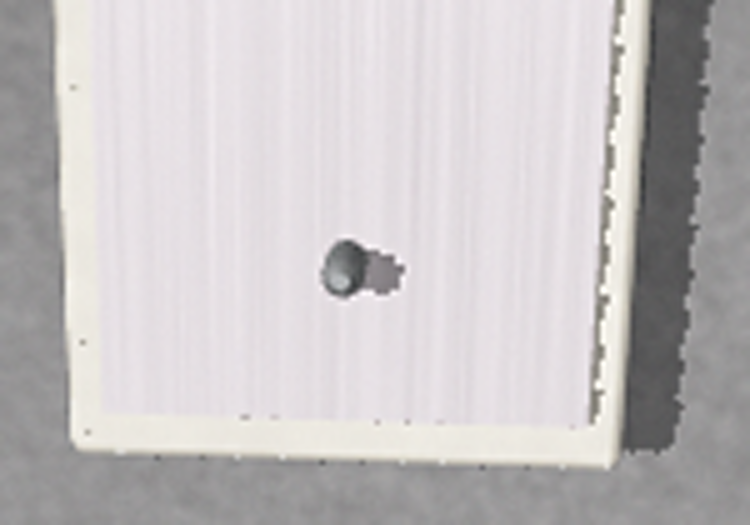

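```bash
cat > meas2.py <<'E'
from meas import fit
from h import *
d,s=pickle.load(open("pics/w2.pkl","rb"))
a=lambda u,v:(225+u/5-.4,25+v/5-.4)
b=lambda u,v:(225+u/5-.4,135+v/5-.4)
P={}
for n,p,z in[("f0",a(42,60),.04),("f1",a(677,80),.04),("thick",a(349,321),.06),("thin",b(342,283),.06),("r0",b(72,450),.04),("r1",b(614,467),.04)]:
    P[n]=onz(d,p,z,s)[:2];print(n,np.round(P[n],4))
M={"f0":(-.11,-.07),"f1":(-.11,.07),"thick":(-.055,0),"thin":(.055,0),"r0":(.11,-.07),"r1":(.11,.07)}
th,t,r=fit(P,M);print(np.degrees(th),t,r)
M={k:M[k] for k in("thick","thin")};P={k:P[k] for k in M}
th,t,r=fit(P,M);print(np.degrees(th),t,r)
x=np.array([np.cos(th),np.sin(th)]);print("fin goal",t+.034*x, th-np.pi)
E
python3 meas2.py | tail -20
```

```text
lfl [0.5209 0.0886]
lfr [0.5022 0.1848]
knob [0.4829 0.131 ]
ff0 [0.6163 0.151 ]
ff1 [0.6142 0.1635]
fr0 [0.6503 0.1574]
fr1 [0.648  0.1696]
rr0 [0.6951 0.1235]
rr1 [0.6769 0.2196]
f0 [ 0.4647 -0.2821]
f1 [ 0.4394 -0.1495]
thick [ 0.5037 -0.206 ]
thin [ 0.6122 -0.1857]
r0 [ 0.675  -0.2433]
r1 [ 0.65   -0.1104]
10.553507058155303 [ 0.55749117 -0.19616071] {'f0': array([3.1, 2.6]), 'f1': array([ 2.5, -2.5]), 'thick': array([0.3, 0.2]), 'thin': array([0.7, 0.3]), 'r0': array([-3.1,  2.1]), 'r1': array([-3.4, -2.6])}
10.629510487451718 [ 0.55792672 -0.19584588] {'thick': array([-0.2, -0. ]), 'thin': array([ 0.2, -0. ])}
fin goal [ 0.5913433  -0.18957432] -2.9560726977084935
```

```bash
python3 -c "
from h import *
state();plan([.6317,.1604,.20],[np.pi,0,-2.947],10,-1)"
```

```text
2.83 [ 0.5868 -0.1628  0.268 ] [ 3.1365e+00  4.0000e-04 -2.9198e+00] [-0.383  0.285  0.412  1.7    0.004 -0.605] [0.  0.5 0.2] 0.0853
step 33.33089091397571 deg 0.15849516577117193
[[-11.5,30.5,7.0,0.001,0.0,0.003,-1],[-11.4,30.5,6.9,0.001,0.0,0.003,-1],[-11.3,30.6,6.9,0.001,0.0,0.003,-1],[-11.2,30.6,6.9,0.001,0.0,0.003,-1],[-11.2,30.6,6.9,0.001,0.0,0.003,-1],[-11.1,30.7,6.9,0.001,0.0,0.003,-1],[-11.0,30.7,6.9,0.001,0.0,0.003,-1],[-10.9,30.7,6.8,0.001,0.0,0.003,-1]]
[[-10.8,30.8,6.8,0.001,0.0,0.003,-1],[-10.7,30.8,6.8,0.001,0.0,0.003,-1]]
```

>>> arm_command([
  [-11,30,5,0,0,0.003,-1],
  [-11,30,5,0,0,0.003,-1],
  [-11,30,5,0,0,0.003,-1],
  [-11,30,5,0,0,0.003,-1],
  [-11,30,5,0,0,0.003,-1],
  [-11,30,5,0,0,0.003,-1],
  [-11,30,5,0,0,0.003,-1],
  [-11,30,5,0,0,0.003,-1],
])

```text
clock: 3.5
eef_pos: [0.6182, 0.1117, 0.2297]
orientation: [3.135, 0.003, -2.937]
contact_force: [1.0, 0.2, -0.6]
gripper_width: 0.0849
```

>>> arm_command([
  [-11,30,5,0,0,0.003,-1],
  [-11,25,5,0,0,0.003,-1],
  [-3,10,4,0,0,0,-1],
  [0,0,0,0,0,0,-1],
])

```text
clock: 3.83
eef_pos: [0.6226, 0.201, 0.2136]
orientation: [3.129, -0.001, -2.923]
contact_force: [0.6, 0.3, -0.3]
gripper_width: 0.0854
```

```bash
python3 -c "
from h import *
state();plan([.6317,.1604,.15],[np.pi,0,-2.947],3,-1)"
```

```text
3.83 [0.6226 0.201  0.2136] [ 3.1293e+00 -1.3000e-03 -2.9227e+00] [ 0.204  0.393  0.439  1.618  0.012 -0.015] [ 0.6  0.3 -0.3] 0.0854
step 25.336380692505706 deg 0.5207947974098718
[[-0.1,-14.1,21.0,0.004,-0.0,0.008,-1],[-0.2,-14.1,21.1,0.004,-0.0,0.008,-1],[-0.3,-14.0,21.1,0.004,-0.0,0.008,-1]]
```

>>> arm_command([
  [0,-20,20,0.005,0,0.01,-1],
  [0,-14,20,0.004,0,0.008,-1],
  [0,-4,15,0.002,0,0.004,-1],
  [0,0,0,0,0,0,-1],
  [0,0,0,0,0,0,-1],
])

```text
clock: 4.25
eef_pos: [0.627, 0.1672, 0.1589]
orientation: [-3.141, -0.001, -2.936]
contact_force: [0.7, 0.3, 0.8]
gripper_width: 0.0856
```

```bash
python3 -c "
from h import *
state();plan([.6310,.1603,.12],[np.pi,0,-2.947],1,-1)"
```

```text
4.25 [0.627  0.1672 0.1589] [-3.1412e+00 -8.0000e-04 -2.9356e+00] [ 0.158  0.373  0.305  1.503 -0.    -0.048] [0.7 0.3 0.8] 0.0856
step 39.741552260142086 deg 0.6561968505798511
[[-2.5,-7.6,38.9,-0.0,-0.001,0.011,-1]]
```

>>> arm_command([
  [-3,-8,15,0,-0.001,0.011,-1],
  [-1,-2,12,0,0,0.002,-1],
  [0,0,0,0,0,0,-1],
])

```text
clock: 4.5
eef_pos: [0.6334, 0.1581, 0.1354]
orientation: [-3.141, 0.005, -2.949]
contact_force: [-0.3, -0.8, -1.0]
gripper_width: 0.0855
```

```bash
python3 -c "
from h import *
state();plan([.6310,.1603,.079],[np.pi,0,-2.947],3,-1)"
```

```text
4.5 [0.6334 0.1581 0.1354] [-3.1413  0.0047 -2.9486] [ 0.142  0.381  0.268  1.453 -0.    -0.051] [-0.3 -0.8 -1. ] 0.0855
step 18.815345865189528 deg 0.09487687170473445
[[0.7,0.9,18.8,-0.0,0.002,-0.001,-1],[0.7,0.9,18.8,-0.0,0.002,-0.001,-1],[0.7,0.9,18.8,-0.0,0.002,-0.001,-1]]
```

>>> arm_command([
  [1,1,18,0,0.002,0,-1],
  [1,1,18,0,0.002,0,-1],
  [0,0,12,0,0,0,-1],
  [0,0,0,0,0,0,-1],
  [0,0,0,0,0,0,-1],
])

```text
clock: 4.92
eef_pos: [0.6334, 0.1609, 0.0921]
orientation: [3.141, 0.008, -2.948]
contact_force: [-0.3, 0.0, 0.4]
gripper_width: 0.0853
```

```bash
python3 -c "
from h import *
state();plan([.6310,.1603,.079],[np.pi,0,-2.947],1,-1)"
```

```text
4.92 [0.6334 0.1609 0.0921] [ 3.1414  0.0085 -2.9476] [ 1.460e-01  3.910e-01  1.950e-01  1.366e+00  1.000e-03 -4.800e-02] [-0.3  0.   0.4] 0.0853
step 13.317731400531288 deg 0.4878048519906927
[[2.6,-0.1,13.1,0.0,0.008,-0.001,-1]]
```

>>> arm_command([
  [3,0,13,0,0.008,0,-1],
  [0,0,0,0,0,0,-1],
  [0,0,0,0,0,0,1],
  [0,0,0,0,0,0,1],
  [0,0,0,0,0,0,1],
  [0,0,0,0,0,0,1],
  [0,0,0,0,0,0,1],
  [0,0,0,0,0,0,1],
])

```text
clock: 5.58
eef_pos: [0.6331, 0.1607, 0.0833]
orientation: [-3.141, 0.007, -2.947]
contact_force: [-1.8, -2.6, -1.1]
gripper_width: 0.013
```

```bash
python3 -c "
from h import *
state();plan([.6310,.1603,.079],[np.pi,0,-2.947],1,-1)"
```

```text
5.58 [0.6331 0.1607 0.0833] [-3.1409  0.007  -2.9472] [ 0.146  0.395  0.182  1.351 -0.    -0.048] [-1.8 -2.6 -1.1] 0.013
step 4.763447996772127 deg 0.4054054774990394
[[2.1,-0.0,4.3,-0.001,0.007,-0.0,-1]]
```

Gripped at a 13 mm opening, with the TCP about 1.4 mm behind the fin's middle. Lifting now.

>>> arm_command([
  [0,0,-8,0,0,0,1],
  [0,0,-16,0,0,0,1],
  [0,0,-22,0,0,0,1],
  [0,0,-22,0,0,0,1],
  [0,0,-22,0,0,0,1],
  [0,0,-12,0,0,0,1],
  [0,0,0,0,0,0,1],
  [0,0,0,0,0,0,1],
])

```text
clock: 6.25
eef_pos: [0.6213, 0.1593, 0.1696]
orientation: [3.139, -0.033, -2.947]
contact_force: [-0.7, -0.4, -8.4]
gripper_width: 0.0131
```

```bash
python3 -c "
from h import *
state();snap('wrist','w3');plan([.5925,-.1895,.178],[-3.141,0.007,-2.957],14,1)"
```

```text
6.25 [0.6213 0.1593 0.1696] [ 3.1392 -0.033  -2.9474] [ 1.460e-01  3.890e-01  3.460e-01  1.561e+00  1.000e-03 -4.800e-02] [-0.7 -0.4 -8.4] 0.0131
step 25.002741929188417 deg 0.1708019009732884
[[6.8,-24.0,-0.5,0.0,-0.003,0.001,1],[6.8,-24.1,-0.5,0.0,-0.003,0.001,1],[6.8,-24.1,-0.5,0.0,-0.003,0.001,1],[6.8,-24.1,-0.5,0.0,-0.003,0.001,1],[6.8,-24.1,-0.5,0.0,-0.003,0.001,1],[6.7,-24.1,-0.5,0.0,-0.003,0.001,1],[6.7,-24.1,-0.5,0.0,-0.003,0.001,1],[6.7,-24.1,-0.6,0.0,-0.003,0.001,1]]
[[6.7,-24.1,-0.6,0.0,-0.003,0.001,1],[6.7,-24.1,-0.6,0.0,-0.003,0.001,1],[6.7,-24.1,-0.6,0.0,-0.003,0.001,1],[6.6,-24.1,-0.6,0.0,-0.003,0.001,1],[6.6,-24.1,-0.6,0.0,-0.003,0.001,1],[6.6,-24.1,-0.6,0.0,-0.003,0.001,1]]
```

View pics/w3.png

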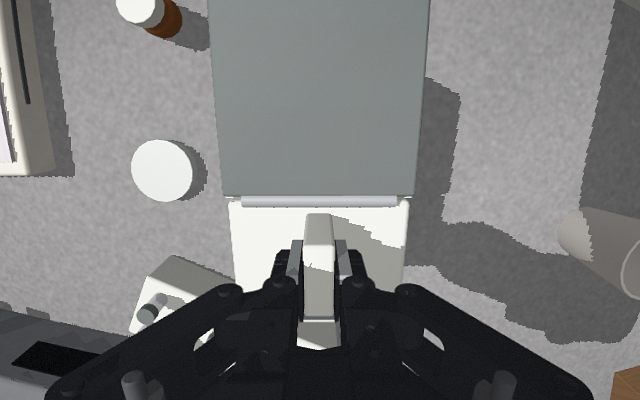

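>>> arm_command([
  [6,-20,-1,0,-0.003,0.001,1],
  [7,-24,-1,0,-0.003,0.001,1],
  [7,-24,-1,0,-0.003,0.001,1],
  [7,-24,-1,0,-0.003,0.001,1],
  [7,-24,-1,0,-0.003,0.001,1],
  [7,-24,-1,0,-0.003,0.001,1],
  [7,-24,-1,0,-0.003,0.001,1],
  [7,-24,-1,0,-0.003,0.001,1],
])

```text
clock: 6.97
eef_pos: [0.5935, -0.0347, 0.1563]
orientation: [3.126, -0.038, -2.943]
contact_force: [-0.8, 0.3, -8.1]
gripper_width: 0.013
```

```bash
python3 -c "
from h import *
state();plan([.5925,-.1895,.178],[-3.141,0.007,-2.957],8,1)"
```

```text
6.97 [ 0.5935 -0.0347  0.1563] [ 3.1259 -0.0382 -2.9431] [-1.720e-01  2.720e-01  1.730e-01  1.513e+00  1.000e-03 -3.700e-01] [-0.8  0.3 -8.1] 0.013
step 19.544708716240883 deg 0.35769532811712546
[[4.0,-18.9,-2.9,0.002,-0.006,0.002,1],[4.0,-18.9,-2.8,0.002,-0.006,0.002,1],[3.9,-18.9,-2.8,0.002,-0.006,0.002,1],[3.9,-18.9,-2.8,0.002,-0.006,0.002,1],[3.8,-19.0,-2.8,0.002,-0.006,0.002,1],[3.8,-19.0,-2.8,0.002,-0.006,0.002,1],[3.7,-19.0,-2.8,0.002,-0.006,0.002,1],[3.7,-19.0,-2.7,0.002,-0.006,0.002,1]]
```

>>> arm_command([
  [3,-17,-7,0.002,-0.01,0.002,1],
  [3,-18,-7,0.002,-0.01,0.002,1],
  [3,-18,-7,0.002,-0.01,0.002,1],
  [3,-18,-7,0.002,-0.01,0.002,1],
  [3,-18,-7,0.002,-0.01,0.002,1],
  [3,-18,-6,0.002,-0.01,0.002,1],
  [3,-16,-6,0.002,-0.01,0.002,1],
  [1,-8,-5,0,-0.01,0,1],
])

```text
clock: 7.63
eef_pos: [0.5843, -0.1758, 0.1845]
orientation: [3.124, 0.008, -2.964]
contact_force: [-0.6, -0.6, -7.5]
gripper_width: 0.0132
```

```bash
python3 -c "
from h import *
state();plan([.5925,-.1895,.178],[-3.141,0.007,-2.957],1,1)"
```

```text
7.63 [ 0.5843 -0.1758  0.1845] [ 3.1243  0.0081 -2.9641] [-0.411  0.267  0.224  1.53   0.019 -0.589] [-0.6 -0.6 -7.5] 0.0132
step 17.292304268959104 deg 1.1002019026760428
[[-5.6,-15.1,6.3,0.018,0.001,-0.007,1]]
```

>>> arm_command([
  [-5,-10,-2,0.015,-0.004,-0.006,1],
  [-1,-4,-2,0.005,-0.004,0,1],
  [0,0,-2,0,-0.004,0,1],
])

```text
clock: 7.88
eef_pos: [0.5911, -0.1901, 0.1864]
orientation: [-3.142, 0.016, -2.96]
contact_force: [0.8, -0.4, -8.1]
gripper_width: 0.0131
```

```bash
python3 -c "
from h import *
state();plan([.5925,-.1895,.17],[-3.141,0.007,-2.957],1,1);snap('wrist','w4');state()"
```

```text
7.88 [ 0.5911 -0.1901  0.1864] [-3.1415  0.0156 -2.9604] [-0.423  0.28   0.243  1.521  0.009 -0.605] [ 0.8 -0.4 -8.1] 0.0131
step 16.51220919496255 deg 0.5287572010946625
[[-1.2,0.4,16.5,0.0,0.009,-0.003,1]]
7.93 [ 0.5911 -0.1896  0.1868] [ 3.1413  0.016  -2.96  ] [-0.423  0.279  0.243  1.522  0.009 -0.605] [ 0.1 -0.6 -8. ] 0.0131
```

View pics/w4.png

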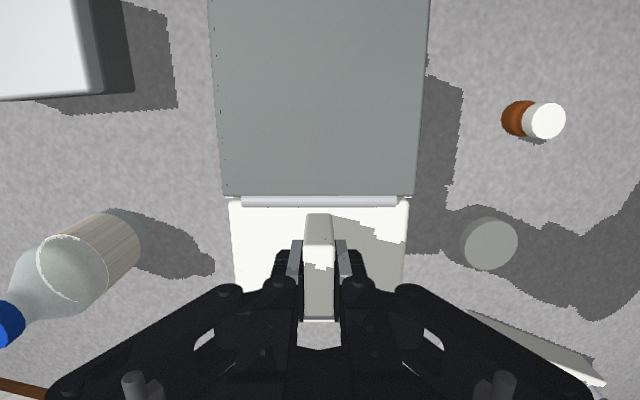

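```bash
python3 -c "
from h import *
d,s=pickle.load(open('pics/w4.pkl','rb'))
M=np.array(d['mount'])
# chamber frame -> tool frame at grasp: tool rpy (pi,.007,chamberyaw+pi)
def pr(p,pitch=0.007,yaw=0.0):
    R=Ro.from_euler('xyz',[np.pi,pitch,np.pi+yaw]).as_matrix()
    t=R.T@(np.array(p)-np.array([.0354,0,.0833])); c=np.linalg.inv(M)@np.r_[t,1]
    return cv2.projectPoints(c[None,:3],np.zeros(3),np.zeros(3),K(d),D(d))[0][0,0]
for p in [(.008,-.05,.0605),(.008,.05,.0605),(.016,-.007,.096),(.016,.007,.096),(-.06,-.05,.0605),(-.06,.05,.0605)]:
  print(p,pr(p),pr(p,0.03))
im=cv2.imread('pics/w4.png');cv2.imwrite('pics/w4a.png',cv2.resize(im[170:250,210:430],None,fx=3.6,fy=3.6,interpolation=cv2.INTER_CUBIC))
"
```

```text
(0.008, -0.05, 0.0605) [221.55689758 199.09070896] [221.09391839 198.50142277]
(0.008, 0.05, 0.0605) [415.06663979 199.07036552] [415.52789659 198.48091018]
(0.016, -0.007, 0.096) [301.27743139 243.38367622] [301.23309147 244.51034706]
(0.016, 0.007, 0.096) [335.25264558 243.38113475] [335.29604986 244.5078264 ]
(-0.06, -0.05, 0.0605) [208.9611401  57.2346517] [207.21578204  55.37799008]
(-0.06, 0.05, 0.0605) [427.58828598  57.19121406] [429.3273048  55.333452 ]
```

View pics/w4a.png

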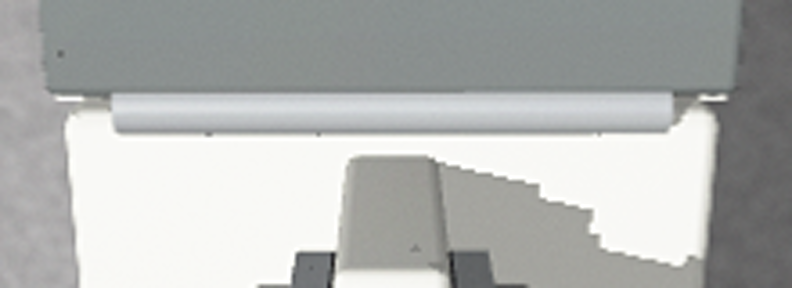

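>>> arm_command([
  [-1,0,8,0,0.004,-0.002,1],
  [-1,0,10,0,0.002,-0.002,1],
  [0,0,7,0,0,0,1],
  [0,0,-1,0,0,0,1],
  [0,0,-1,0,0,0,1],
])

```text
clock: 8.35
eef_pos: [0.5933, -0.1844, 0.159]
orientation: [3.137, 0.007, -2.95]
contact_force: [-0.4, -0.2, -7.3]
gripper_width: 0.0126
```

```bash
python3 -c "
from h import *
state();plan([.5921,-.1896,.147],[-3.141,0.007,-2.957],1,1)"
```

```text
8.35 [ 0.5933 -0.1844  0.159 ] [ 3.1367  0.0067 -2.9505] [-0.413  0.293  0.205  1.48   0.008 -0.604] [-0.4 -0.2 -7.3] 0.0126
step 13.168130910453549 deg 0.49081925647260266
[[2.2,-5.0,12.0,0.006,-0.0,0.007,1]]
```

>>> arm_command([
  [2,-6,3,0.006,-0.001,0.007,1],
  [0,-1,1,0,-0.001,0,1],
  [0,0,-1,0,-0.001,0,1],
])

```text
clock: 8.6
eef_pos: [0.5922, -0.1911, 0.1547]
orientation: [-3.141, 0.008, -2.957]
contact_force: [-1.2, -0.2, -8.5]
gripper_width: 0.0128
```

```bash
python3 -c "
from h import *
state();plan([.5921,-.1896,.147],[-3.141,0.007,-2.957],1,1)"
```

```text
8.6 [ 0.5922 -0.1911  0.1547] [-3.1411  0.0082 -2.9568] [-0.422  0.292  0.195  1.467  0.004 -0.607] [-1.2 -0.2 -8.5] 0.0128
step 7.8641436383428776 deg 0.07247974561742272
[[-0.1,1.5,7.7,0.0,0.001,0.0,1]]
```

>>> arm_command([
  [0,1,3,0,0,0,1],
  [0,0.5,2,0,0,0,1],
  [0,0,0,0,0,0,1],
])

```text
clock: 8.85
eef_pos: [0.5923, -0.1904, 0.1506]
orientation: [-3.14, 0.01, -2.958]
contact_force: [0.5, -0.7, -8.3]
gripper_width: 0.0129
```

```bash
python3 -c "
from h import *
state();plan([.5921,-.1896,.147],[-3.141,0.007,-2.957],1,1)
d,s=snap('scene','s5');im=cv2.imread('pics/s5.png');cv2.imwrite('pics/s5a.png',cv2.resize(im[150:290,180:330],None,fx=5,fy=4.2,interpolation=cv2.INTER_CUBIC))"
```

```text
8.85 [ 0.5923 -0.1904  0.1506] [-3.1399  0.0102 -2.9578] [-0.421  0.29   0.184  1.456  0.004 -0.605] [ 0.5 -0.7 -8.3] 0.0129
step 3.651299586524172 deg 0.19764315145056224
[[0.1,0.8,3.6,-0.001,0.003,-0.001,1]]
```

View pics/s5a.png

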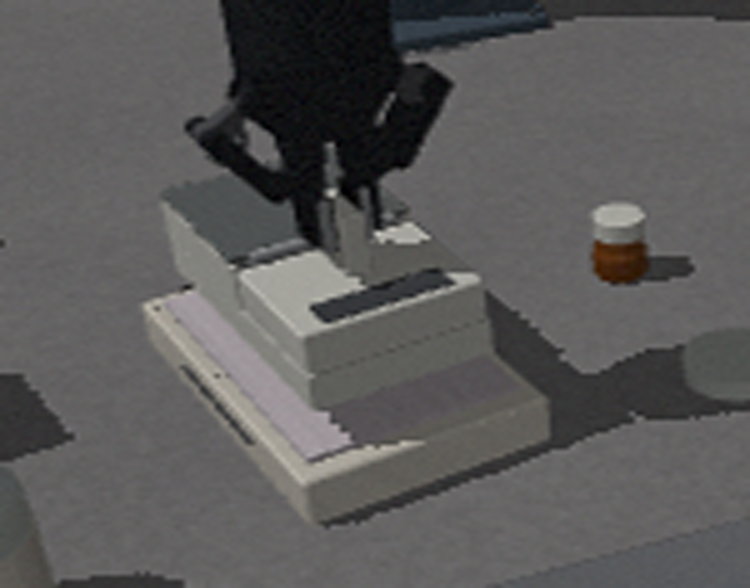

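The scene view shows the chamber above the base, level and aligned. I'll lower it gently and watch the force.

>>> arm_command([
  [0,1,4,0,0.002,0,1],
  [0,0.5,4,0,0,0,1],
  [0,0,3,0,0,0,1],
])

```text
clock: 9.15
eef_pos: [0.5931, -0.1892, 0.1406]
orientation: [-3.138, 0.011, -2.958]
contact_force: [-0.1, 0.2, -7.7]
gripper_width: 0.0127
```

```bash
python3 -c "
from h import *
state();plan([.5921,-.1896,.1233],[-3.141,0.007,-2.957],1,1)"
```

```text
9.15 [ 0.5931 -0.1892  0.1406] [-3.1382  0.0107 -2.9579] [-0.418  0.291  0.166  1.435  0.003 -0.602] [-0.1  0.2 -7.7] 0.0127
step 17.288045658930113 deg 0.27216722180210184
[[1.2,-0.2,17.2,-0.003,0.004,-0.001,1]]
```

>>> arm_command([
  [1,0,3,-0.003,0.003,0,1],
  [0,0,3,0,0,0,1],
  [0,0,3,0,0,0,1],
])

```text
clock: 9.4
eef_pos: [0.5919, -0.1891, 0.1301]
orientation: [3.141, 0.007, -2.958]
contact_force: [-1.1, -0.5, -7.8]
gripper_width: 0.0127
```

```bash
python3 -c "
from h import *
state();plan([.5921,-.1896,.1233],[-3.141,0.007,-2.957],1,1)"
```

```text
9.4 [ 0.5919 -0.1891  0.1301] [ 3.1413  0.0068 -2.9575] [-0.419  0.297  0.152  1.42   0.004 -0.603] [-1.1 -0.5 -7.8] 0.0127
step 6.7871090080291685 deg 0.06017230858502617
[[-0.1,-0.6,6.8,0.001,-0.0,-0.001,1]]
```

The underside is 7 mm above the plate, so 13 mm of peg is in the holes with no contact force. Continuing down.

>>> arm_command([
  [0,-0.5,3,0,0,0,1],
  [0,0,3,0,0,0,1],
  [0,0,3,0,0,0,1],
  [0,0,2,0,0,0,1],
])

```text
clock: 9.73
eef_pos: [0.5921, -0.1897, 0.1233]
orientation: [-3.14, 0.009, -2.957]
contact_force: [-3.6, 1.4, -2.9]
gripper_width: 0.0131
```

```bash
python3 -c "
from h import *
state();plan([.5921,-.1896,.1233],[-3.141,0.007,-2.957],1,1)"
```

```text
9.73 [ 0.5921 -0.1897  0.1233] [-3.1403  0.0088 -2.9575] [-0.42   0.297  0.138  1.404  0.004 -0.604] [-3.6  1.4 -2.9] 0.0131
step 0.06720983264887223 deg 0.11466829500767224
[[-0.0,0.1,-0.0,-0.001,0.002,-0.0,1]]
```

Seated: z is 0.1233 as predicted and the plate now carries the weight. A slight press, then I open.

>>> arm_command([
  [0,0,2,0,0,0,1],
  [0,0,2,0,0,0,1],
  [0,0,0,0,0,0,-1],
  [0,0,0,0,0,0,-1],
  [0,0,0,0,0,0,-1],
  [0,0,0,0,0,0,-1],
  [0,0,0,0,0,0,-1],
])

```text
clock: 10.32
eef_pos: [0.5978, -0.1923, 0.1276]
orientation: [-3.13, 0.024, -2.957]
contact_force: [1.4, -0.9, -0.1]
gripper_width: 0.0727
```

>>> arm_command([
  [0,0,-15,0,0,0,-1],
  [0,0,-30,0,0,0,-1],
  [0,0,-35,0,0,0,-1],
  [0,0,-35,0,0,0,-1],
  [0,0,-10,0,0,0,-1],
  [0,0,0,0,0,0,-1],
])

```text
clock: 10.82
eef_pos: [0.594, -0.1913, 0.2529]
orientation: [-3.132, 0.02, -2.958]
contact_force: [-1.0, -0.8, 0.1]
gripper_width: 0.0857
```

```bash
python3 -c "
from h import *
state();snap('wrist','w6')"
```

```text
10.82 [ 0.594  -0.1913  0.2529] [-3.1324  0.0198 -2.9576] [-0.421  0.293  0.391  1.648  0.004 -0.605] [-1.  -0.8  0.1] 0.0857
```

View pics/w6.png

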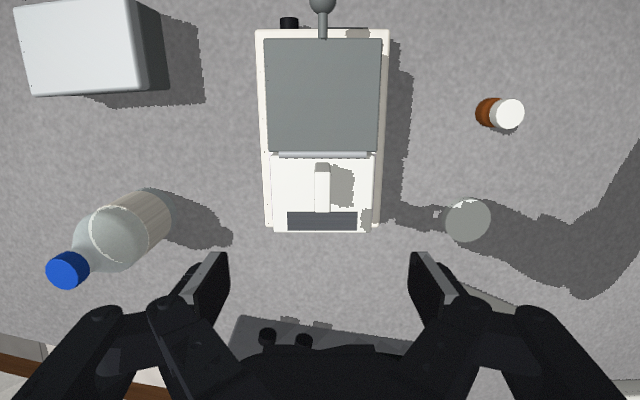

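```bash
python3 -c "
import cv2
im=cv2.imread('pics/w6.png')
cv2.imwrite('pics/w6a.png',cv2.resize(im[0:240,245:400],None,fx=4,fy=2.5,interpolation=cv2.INTER_CUBIC))"
```

```text
(no output)
```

View pics/w6a.png

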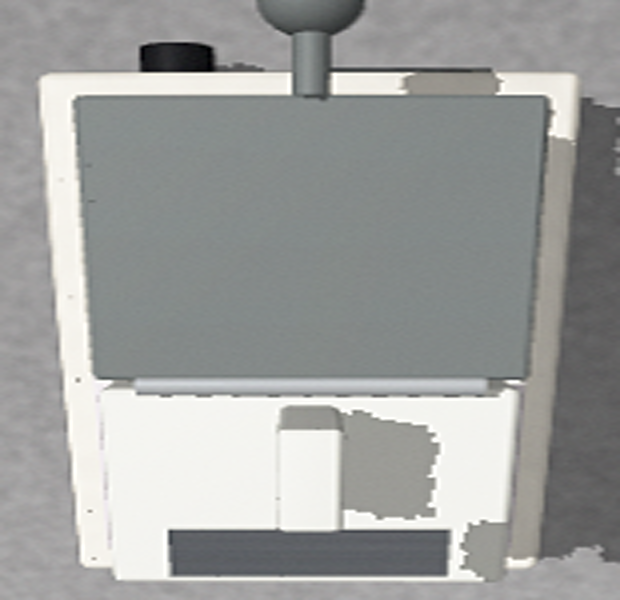

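```bash
python3 - <<'E' | tail -4
from meas import fit
from h import *
d,s=pickle.load(open("pics/w6.pkl","rb"))
a=lambda u,v:(245+u/4-.4,v/2.5-.3)
P={};M={}
for n,p,z,m in[("lfl",a(74,97),.1005,(-.09,-.05)),("lfr",a(549,97),.1005,(-.09,.05)),("rr0",a(115,580),.094,(.09,-.05)),("rr1",a(504,580),.094,(.09,.05)),("ff0",a(278,430),.136,(.016,-.007)),("ff1",a(342,430),.136,(.016,.007)),("fr0",a(278,530),.136,(.052,-.007)),("fr1",a(342,530),.136,(.052,.007))]:
    P[n]=onz(d,p,z,s)[:2];M[n]=m
th,t,r=fit(P,M);print(np.degrees(th),t,r)
x=np.array([np.cos(th),np.sin(th)]);print("knob",t-.118*x,"img",onz(d,a(311,8),.0995,s))
E
```

```text
rr0 [0.6951 0.1235]
rr1 [0.6769 0.2196]
10.587036854236539 [ 0.55784877 -0.19597978] {'lfl': array([1.4, 0.8]), 'lfr': array([ 1.6, -0.7]), 'rr0': array([-1.2,  0.7]), 'rr1': array([-1.5, -0.7]), 'ff0': array([0.7, 0.4]), 'ff1': array([ 0.7, -0.6]), 'fr0': array([-0.7,  0.3]), 'fr1': array([-0.8, -0.2])}
knob [ 0.44185749 -0.21765979] img [ 0.44450575 -0.21721946  0.0995    ]
```

The chamber measures within 0.3 mm of the seat pose with yaw 10.59°. The knob is at (0.442, −0.218). Next I tilt the tool and go to the pre-grasp pose.

```bash
cat >> h.py <<'E'
TH=np.radians(10.59);U=np.array([np.cos(TH),np.sin(TH),0]);YC=np.array([-np.sin(TH),np.cos(TH),0]);C0=np.array([.5578,-.196,.04])
def orient(a): # tilt about chamber y
    return Ro.from_rotvec(YC*a)*Ro.from_euler('xyz',[np.pi,0,TH-np.pi])
def knob(th): return C0+U*(.008-.126*np.cos(th)+.005*np.sin(th))+np.array([0,0,.0545+.126*np.sin(th)+.005*np.cos(th)])
def tcp(th,a,back=0.): R=orient(a);return knob(th)+R.apply([0,0,.005-back]),R.as_euler('xyz')
E
python3 -c "
from h import *
state()
p,o=tcp(0,-np.pi/4,.09);print(p,o,knob(0),knob(1.047));p[2]+=.05
plan(p,o,9,-1)"
```

```text
10.87 [ 0.5941 -0.1913  0.2526] [-3.1322  0.02   -2.9576] [-0.421  0.293  0.39   1.647  0.004 -0.605] [0.4 0.2 0.8] 0.0852
[ 0.38272949 -0.22873193  0.15960408] [ 3.14159265  0.78539816 -2.95676229] [ 0.44180984 -0.21768602  0.0995    ] [ 0.50797149 -0.20531615  0.20610761]
step 24.32266385497186 deg 4.872871446984821
[[23.9,0.2,4.3,-0.001,-0.085,0.0,-1],[24.2,0.2,2.2,-0.001,-0.085,0.0,-1],[24.3,0.2,0.2,-0.001,-0.085,0.0,-1],[24.2,0.2,-1.9,-0.001,-0.085,0.0,-1],[24.0,0.2,-3.9,-0.001,-0.085,0.0,-1],[23.6,0.2,-6.0,-0.001,-0.085,0.0,-1],[23.0,0.2,-7.9,-0.001,-0.085,0.0,-1],[22.2,0.2,-9.9,-0.001,-0.085,0.0,-1]]
[[21.3,0.2,-11.7,-0.001,-0.085,0.0,-1]]
```

>>> arm_command([
  [24,0,4,0,-0.085,0,-1],
  [24,0,2,0,-0.085,0,-1],
  [24,0,0,0,-0.085,0,-1],
  [24,0,-2,0,-0.085,0,-1],
  [24,0,-4,0,-0.085,0,-1],
  [24,0,-6,0,-0.085,0,-1],
  [23,0,-8,0,-0.085,0,-1],
  [22,0,-10,0,-0.085,0,-1],
])

```text
clock: 11.53
eef_pos: [0.4111, -0.2245, 0.1851]
orientation: [3.137, 0.712, -2.946]
contact_force: [-1.5, -0.4, -0.6]
gripper_width: 0.0855
```

```bash
python3 -c "
from h import *
state()
p,o=tcp(0,-np.pi/4,.09)
plan(p,o,4,-1)"
```

```text
11.53 [ 0.4111 -0.2245  0.1851] [ 3.1374  0.7122 -2.9459] [-1.077 -0.525 -0.643  1.21   0.676 -1.188] [-1.5 -0.4 -0.6] 0.0855
step 9.593783894956173 deg 1.0682613259218103
[[9.6,0.3,0.1,0.003,-0.018,0.002,-1],[9.6,0.3,-0.0,0.003,-0.018,0.002,-1],[9.6,0.3,-0.2,0.003,-0.018,0.002,-1],[9.6,0.3,-0.4,0.003,-0.018,0.002,-1]]
```

```bash
python3 -c "
from h import *
p,o=tcp(0,-.64,.07);print(p)
plan(p,o,3,-1)"
```

```text
[ 0.4036533  -0.22481993  0.15163622]
step 11.427621767022977 deg 1.403450809393945
[[9.1,0.3,6.8,0.004,0.024,0.003,-1],[9.0,0.3,7.1,0.004,0.024,0.003,-1],[8.8,0.3,7.3,0.004,0.024,0.003,-1]]
```

>>> arm_command([
  [9,0,7,0.004,0.024,0.003,-1],
  [9,0,7,0.004,0.024,0.003,-1],
  [6,0,5,0.002,0.016,0.002,-1],
  [0,0,0,0,0,0,-1],
  [0,0,0,0,0,0,-1],
])

```text
clock: 11.95
eef_pos: [0.3918, -0.2254, 0.1354]
orientation: [3.114, 0.634, -2.999]
contact_force: [0.8, 0.0, 0.1]
gripper_width: 0.0854
```

```bash
python3 -c "
from h import *
state()
p,o=tcp(0,-.64,.07);plan(p,o,1,-1)
p,o=tcp(0,-.64,.0);plan(p,o,5,-1)
d,s=snap('wrist','w7');print(proj(d,knob(0),s))"
```

```text
11.95 [ 0.3918 -0.2254  0.1354] [ 3.1135  0.6344 -2.9991] [-1.075 -0.521 -0.709  1.164  0.601 -1.158] [0.8 0.  0.1] 0.0854
step 20.05820510479689 deg 1.9814478186346962
[[-19.1,-0.9,-6.1,0.003,-0.005,-0.034,-1]]
step 13.363496850221223 deg 0.39628956372693924
[[-3.9,-0.2,12.8,0.001,-0.001,-0.007,-1],[-3.9,-0.2,12.8,0.001,-0.001,-0.007,-1],[-3.9,-0.3,12.8,0.001,-0.001,-0.007,-1],[-3.8,-0.3,12.8,0.001,-0.001,-0.007,-1],[-3.8,-0.3,12.8,0.001,-0.001,-0.007,-1]]
[[316.72741135 250.22000242]]
```

View pics/w7.png

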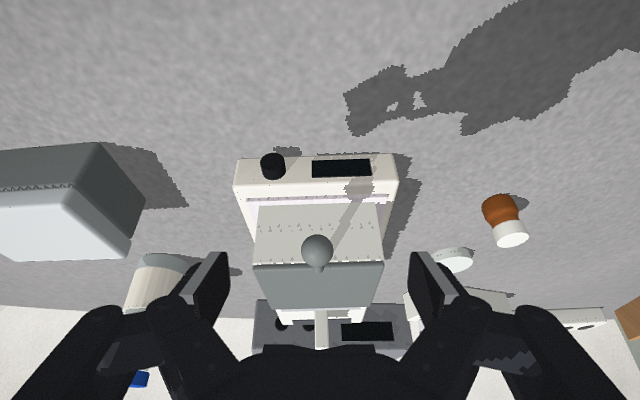

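The knob shows at (317,250) and was predicted at (316.7,250.2). I'll align, then approach.

>>> arm_command([
  [-13,-1,-3,0.003,-0.004,-0.025,-1],
  [-5,0,-2,0,0,-0.008,-1],
  [0,0,0,0,0,0,-1],
])

```text
clock: 12.25
eef_pos: [0.407, -0.2235, 0.1533]
orientation: [-3.138, 0.641, -2.947]
contact_force: [0.1, -0.2, 1.0]
gripper_width: 0.0854
```

```bash
python3 -c "
from h import *
state()
p,o=tcp(0,-.64,.07);plan(p,o,1,-1)
p,o=tcp(0,-.64,.0);plan(p,o,5,-1)"
```

```text
12.25 [ 0.407  -0.2235  0.1533] [-3.1378  0.6412 -2.9468] [-1.036 -0.513 -0.672  1.164  0.598 -1.153] [ 0.1 -0.2  1. ] 0.0854
step 3.9672642107047293 deg 0.47910994031986065
[[3.8,-0.6,-0.8,0.002,0.001,0.008,-1]]
step 13.864068774872793 deg 0.09582198806397213
[[0.8,-0.2,13.8,0.0,0.0,0.002,-1],[0.8,-0.1,13.8,0.0,0.0,0.002,-1],[0.8,-0.1,13.8,0.0,0.0,0.002,-1],[0.8,-0.1,13.8,0.0,0.0,0.002,-1],[0.8,-0.1,13.8,0.0,0.0,0.002,-1]]
```

>>> arm_command([
  [2,-0.5,12,0,0,0.005,-1],
  [1,0,14,0,0,0.002,-1],
  [1,0,14,0,0,0,-1],
  [0,0,8,0,0,0,-1],
  [0,0,0,0,0,0,-1],
  [0,0,0,0,0,0,-1],
])

```text
clock: 12.75
eef_pos: [0.4401, -0.221, 0.1214]
orientation: [-3.123, 0.648, -2.934]
contact_force: [-0.2, 0.3, -0.2]
gripper_width: 0.0855
```

```bash
python3 -c "
from h import *
state()
p,o=tcp(0,-.64,.0);plan(p,o,1,-1)"
```

```text
12.75 [ 0.4401 -0.221   0.1214] [-3.1233  0.6484 -2.9335] [-0.955 -0.457 -0.707  1.01   0.579 -1.064] [-0.2  0.3 -0.2] 0.0855
step 26.63701785150763 deg 1.1927120808311247
[[11.4,3.3,23.9,-0.004,0.009,0.018,-1]]
```

>>> arm_command([
  [9,3,8,-0.004,0.009,0.018,-1],
  [3,0,8,0,0,0,-1],
  [0,0,3,0,0,0,-1],
  [0,0,0,0,0,0,-1],
])

```text
clock: 13.08
eef_pos: [0.4423, -0.2188, 0.0999]
orientation: [-3.138, 0.64, -2.955]
contact_force: [-0.6, -0.8, -0.2]
gripper_width: 0.0856
```

```bash
python3 -c "
from h import *
state()
p,o=tcp(0,-.64,.0);plan(p,o,1,-1)"
```

```text
13.08 [ 0.4423 -0.2188  0.0999] [-3.1376  0.6403 -2.9548] [-0.942 -0.437 -0.735  0.961  0.568 -1.036] [-0.6 -0.8 -0.2] 0.0856
step 5.277446088266826 deg 0.18441967939993
[[0.5,1.2,5.1,-0.003,0.0,0.002,-1]]
```

>>> arm_command([
  [1,1,5,-0.003,0,0.002,-1],
  [0,0,0,0,0,0,-1],
  [0,0,0,0,0,0,-1],
])

```text
clock: 13.33
eef_pos: [0.4443, -0.2175, 0.0946]
orientation: [3.14, 0.64, -2.958]
contact_force: [0.2, -1.1, -0.5]
gripper_width: 0.0854
```

```bash
python3 -c "
from h import *
state()
p,o=tcp(0,-.64,.0);plan(p,o,1,-1)"
```

```text
13.33 [ 0.4443 -0.2175  0.0946] [ 3.1402  0.6402 -2.9584] [-0.937 -0.428 -0.74   0.947  0.568 -1.028] [ 0.2 -1.1 -0.5] 0.0854
step 1.0625929254586821 deg 0.07984029398700694
[[-0.9,0.2,-0.5,0.0,0.0,-0.001,-1]]
```

>>> arm_command([
  [-1,0,0,0,0,0,1],
  [0,0,0,0,0,0,1],
  [0,0,0,0,0,0,1],
  [0,0,0,0,0,0,1],
  [0,0,0,0,0,0,1],
  [0,0,0,0,0,0,1],
  [0,0,0,0,0,0,1],
])

```text
clock: 13.92
eef_pos: [0.4452, -0.2179, 0.0961]
orientation: [3.141, 0.64, -2.958]
contact_force: [0.7, 0.5, 0.4]
gripper_width: 0.0189
```

```bash
python3 -c "
from h import *
state()
p,o=tcp(0,-.64,.0);plan(p,o,1,-1);snap('wrist','w8')"
```

```text
13.92 [ 0.4452 -0.2179  0.0961] [ 3.1414  0.6405 -2.9582] [-0.935 -0.429 -0.737  0.947  0.568 -1.026] [0.7 0.5 0.4] 0.0189
step 1.0498560168885094 deg 0.08104319369610911
[[0.6,0.8,0.3,-0.001,0.0,-0.001,-1]]
```

View pics/w8.png

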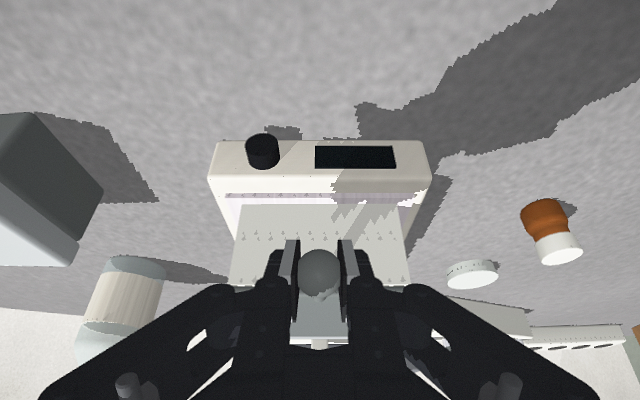

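```bash
cat >> h.py <<'E'
HN=C0+U*.008+np.array([0,0,.0545]);P0=np.array([.4452,-.2179,.0961]);R0=Ro.from_euler('xyz',[3.1414,.6405,-2.9582])
def arc(th): 
    Q=Ro.from_rotvec(YC*th);return HN+Q.apply(P0-HN),(Q*R0)
def now():
    s=state();R=Ro.from_euler('xyz',s["orientation"]);v=(R*R0.inv()).as_rotvec()
    r=np.array(s["eef_pos"])-HN;r0=P0-HN
    an=lambda q:np.arctan2(q[2],-q@U)
    print("rot",np.degrees(v@YC),"pos ang",np.degrees(an(r)-an(r0)),"radius err mm",1000*(np.hypot(r[2],r@U)-np.hypot(r0[2],r0@U)),"lat",1000*(r-r0)@YC)
    return s
def parc(t0,t1,n,g=1):
    s=robot.read_state();p=np.array(s["eef_pos"]);R=Ro.from_euler('xyz',s["orientation"])
    for i in range(1,n+1):
        q,S=arc(np.radians(t0+(t1-t0)*i/n));print([round(float(x),1) for x in R.inv().apply(q-p)*1000]+[round(float(x),3) for x in (R.inv()*S).as_rotvec()]+[g]);p,R=q,S
E
python3 -c "
from h import *
now();parc(0,20,5);print(arc(1.047)[0])"
```

```text
13.97 [ 0.4452 -0.2179  0.0961] [ 3.1415  0.6405 -2.9581] [-0.935 -0.429 -0.737  0.947  0.568 -1.026] [-0.6 -0.1  0.9] 0.0187
rot -0.0005992230228224431 pos ang 0.00679212980963765 radius err mm -0.033449920439423964 lat 0.027227557831436065
[-5.4, -0.0, -6.6, 0.0, 0.07, 0.0, 1]
[-5.4, 0.0, -6.6, 0.0, 0.07, -0.0, 1]
[-5.4, 0.0, -6.6, 0.0, 0.07, -0.0, 1]
[-5.4, 0.0, -6.6, 0.0, 0.07, -0.0, 1]
[-5.4, 0.0, -6.6, 0.0, 0.07, -0.0, 1]
[ 0.5068497  -0.20637371  0.20155545]
```

>>> arm_command([
  [-5.4,0,-6.6,0,0.07,0,1],
  [-5.4,0,-6.6,0,0.07,0,1],
  [-5.4,0,-6.6,0,0.07,0,1],
  [-5.4,0,-6.6,0,0.07,0,1],
])

```text
clock: 14.3
eef_pos: [0.4472, -0.2155, 0.1258]
orientation: [3.135, 0.35, -2.965]
contact_force: [0.6, -0.9, -0.1]
gripper_width: 0.0187
```

```bash
python3 -c "
from h import *
now();parc(16,30,3)"
```

```text
14.3 [ 0.4472 -0.2155  0.1258] [ 3.1354  0.3503 -2.965 ] [-0.759 -0.285 -0.483  1.165  0.284 -0.906] [ 0.6 -0.9 -0.1] 0.0187
rot 16.624253230950995 pos ang 13.840041752215143 radius err mm 1.5837562011869477 lat 1.9995934190005467
[-10.3, -1.9, -10.6, 0.004, 0.071, -0.006, 1]
[-6.4, 0.0, -7.7, 0.0, 0.081, -0.0, 1]
[-6.4, 0.0, -7.7, 0.0, 0.081, -0.0, 1]
```

>>> arm_command([
  [-9,-2,-9,0.004,0.06,-0.006,1],
  [-6,0,-8,0,0.075,0,1],
  [-6,0,-8,0,0.075,0,1],
])

```text
clock: 14.55
eef_pos: [0.4603, -0.2146, 0.1569]
orientation: [-3.141, 0.131, -2.959]
contact_force: [2.1, 0.7, -3.8]
gripper_width: 0.0187
```

```bash
python3 -c "
from h import *
now();parc(30,45,3);snap('scene','s9')"
```

```text
14.55 [ 0.4603 -0.2146  0.1569] [-3.1414  0.1307 -2.9587] [-0.625 -0.107 -0.234  1.353  0.094 -0.803] [ 2.1  0.7 -3.8] 0.0187
rot 29.21079802790173 pos ang 29.4329051772351 radius err mm 1.3310099644316953 lat 0.5050150484813403
[-8.8, -0.5, -8.3, 0.0, 0.101, -0.001, 1]
[-6.9, 0.0, -8.2, 0.0, 0.087, -0.0, 1]
[-6.9, 0.0, -8.2, 0.0, 0.087, -0.0, 1]
```

View pics/s9.png

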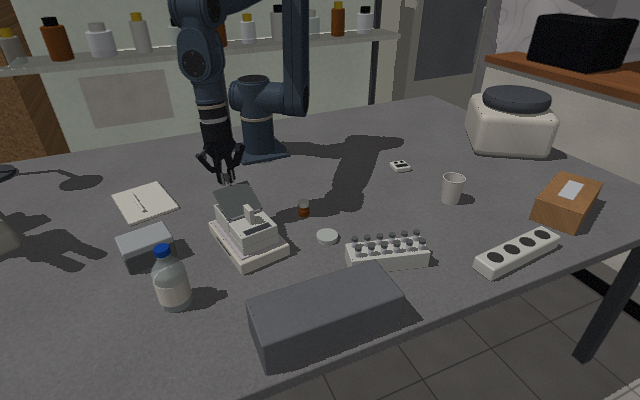

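The lid is opening with the knob in the jaws, and nothing has been disturbed. Continuing.

>>> arm_command([
  [-7.5,-0.5,-7,0,0.09,0,1],
  [-6.5,0,-7.5,0,0.08,0,1],
  [-6.5,0,-7.5,0,0.08,0,1],
])

```text
clock: 14.85
eef_pos: [0.4742, -0.2109, 0.176]
orientation: [3.14, -0.142, -2.96]
contact_force: [-3.2, 0.4, 2.6]
gripper_width: 0.019
```

```bash
python3 -c "
from h import *
now();parc(44,58,3)"
```

```text
14.85 [ 0.4742 -0.2109  0.176 ] [ 3.14   -0.1416 -2.9602] [-0.497  0.154  0.068  1.597 -0.087 -0.673] [-3.2  0.4  2.6] 0.019
rot 44.80968563344899 pos ang 40.49522344578169 radius err mm 0.8510362806859878 lat 1.593408014344473
[-11.3, -1.5, -13.5, 0.003, 0.067, -0.002, 1]
[-6.4, 0.0, -7.7, 0.0, 0.081, -0.0, 1]
[-6.4, 0.0, -7.7, 0.0, 0.081, -0.0, 1]
```

>>> arm_command([
  [-10,-1.5,-12,0.003,0.055,-0.002,1],
  [-6,0,-7,0,0.07,0,1],
  [-5,0,-6,0,0.06,0,1],
  [0,0,0,0,0,0,1],
])

```text
clock: 15.18
eef_pos: [0.4981, -0.2075, 0.1968]
orientation: [3.14, -0.346, -2.956]
contact_force: [-4.4, -0.3, 5.6]
gripper_width: 0.0189
```

```bash
python3 -c "
from h import *
now();parc(59,60,1)"
```

```text
15.18 [ 0.4981 -0.2075  0.1968] [ 3.1399 -0.3456 -2.9557] [-0.413  0.403  0.374  1.832 -0.191 -0.571] [-4.4 -0.3  5.6] 0.0189
rot 56.50195465697489 pos ang 55.319507994523725 radius err mm 0.5420308046978628 lat 0.5423174608220304
[-6.7, -0.5, -7.5, 0.002, 0.061, 0.002, 1]
```

>>> arm_command([
  [-5,-0.5,-6,0.001,0.04,0.001,1],
  [-2,0,-2.5,0,0.02,0,1],
  [0,0,0,0,0,0,1],
  [0,0,0,0,0,0,1],
])

```text
clock: 15.52
eef_pos: [0.5039, -0.2061, 0.2012]
orientation: [3.135, -0.418, -2.955]
contact_force: [-1.9, 0.7, 2.4]
gripper_width: 0.0186
```

```bash
python3 -c "
from h import *
now();parc(60,60,1);snap('wrist','w10');snap('scene','s10');snap('top','t10');now()
for n,b in(('s10',(150,290,180,330)),('t10',(140,270,330,450))):
  im=cv2.imread('pics/%s.png'%n)[b[0]:b[1],b[2]:b[3]];cv2.imwrite('pics/%sa.png'%n,cv2.resize(im,None,fx=4.2,fy=4.2,interpolation=cv2.INTER_CUBIC))
"
```

```text
15.52 [ 0.5039 -0.2061  0.2012] [ 3.1346 -0.4183 -2.9547] [-0.391  0.494  0.483  1.92  -0.218 -0.537] [-1.9  0.7  2.4] 0.0186
rot 60.664131219517294 pos ang 58.77351214582303 radius err mm 1.0998059928312847 lat 0.8082476519309637
[-2.4, -0.8, -1.5, 0.007, -0.012, 0.003, 1]
15.67 [ 0.504  -0.2061  0.2013] [ 3.1352 -0.4168 -2.9553] [-0.392  0.493  0.482  1.918 -0.217 -0.537] [-2.4  0.2  1. ] 0.0184
rot 60.579801619878914 pos ang 58.82730543204532 radius err mm 1.117295378434524 lat 0.8206321361428331
```

View pics/w10.png

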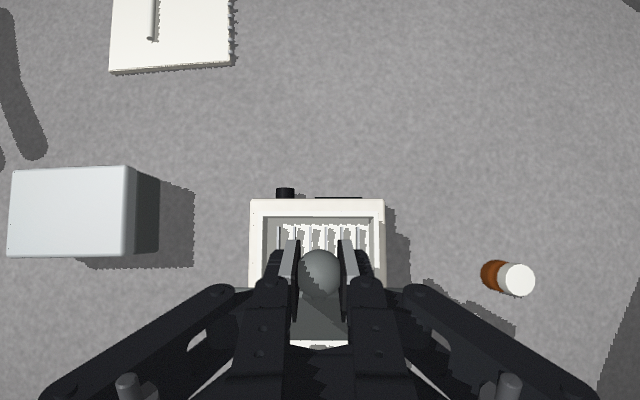

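View pics/s10a.png

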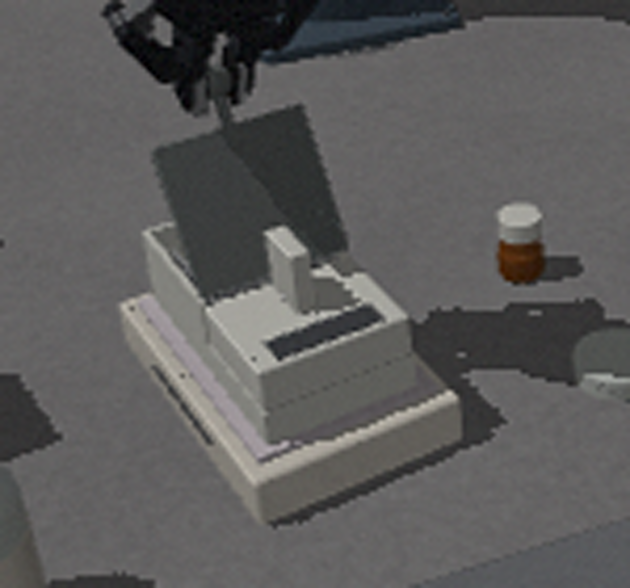

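View pics/t10a.png

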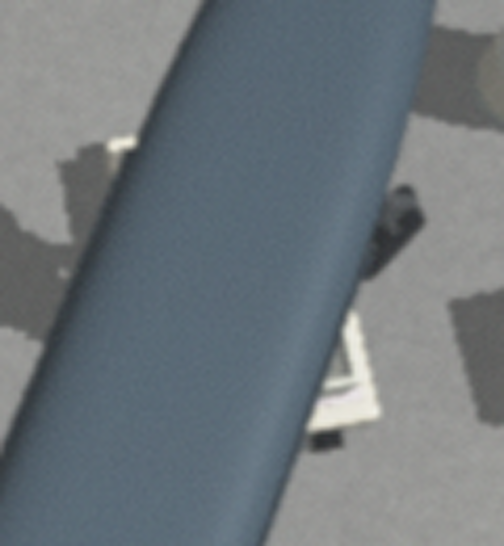

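Run:
```python
from h import *
d,s=pickle.load(open("pics/s10.pkl","rb"))
a=lambda u,v:(180+u/4.2-.4,150+v/4.2-.4)
inv=lambda p:np.round(((np.array(p)-[180,150]+.4)*4.2),1)
def onlat(uv,lat):
    c,v=ray(d,uv);k=(lat-(c-C0)@YC)/(v@YC);X=c+k*v;return np.array([(X-C0)@U,X[2]-.04])*1000
for uv,l in((a(153,148),-.05),(a(302,104),.05)):
    q=onlat(uv,l);print("lid corner",q,"ang",np.degrees(np.arctan2(q[1]-54.5,8-q[0])),"r",np.hypot(q[1]-54.5,8-q[0]))
W=lambda x,y,z:C0+U*x+YC*y+np.array([0,0,z])
for n,p,o in(("rr top -",W(.09,-.05,.054),(262,372)),("rr top +",W(.09,.05,.054),(411,322)),("rr bot -",W(.09,-.05,0),(266,442)),("base r-",W(.11,-.07,0),None),("base top r-",W(.11,-.07,0),(250,482)),("base top r+",W(.11,.07,0),(460,396)),("fin",W(.052,0,.096),None)):
    print(n,inv(proj(d,p)[0]),o)
th=lambda t:[inv(proj(d,HN+U*(-.098*np.cos(t)+h*np.sin(t))+YC*l+np.array([0,0,.098*np.sin(t)+h*np.cos(t)]))[0]).tolist() for l in(-.05,.05) for h in(0,.006)]
for t in(56,58,60,62): print(t,th(np.radians(t)))
```

```text
lid corner [-29.62628142 145.24567272] ang 67.4794199150134 r 98.23703054781939
lid corner [-36.71386181 140.29662834] ang 62.4732287577884 r 96.7491130341763
rr top - [256.  373.2] (262, 372)
rr top + [409.7 313.9] (411, 322)
rr bot - [266.8 445.5] (266, 442)
base r- [249.5 477.6] None
base top r- [249.5 477.6] (250, 482)
base top r+ [459.8 389.8] (460, 396)
fin [298.9 253.4] None
56 [[144.7, 149.9], [146.9, 148.5], [295.7, 104.1], [298.6, 102.5]]
58 [[146.0, 149.2], [148.4, 148.1], [297.4, 103.2], [300.4, 102.0]]
60 [[147.4, 148.6], [149.9, 147.9], [299.1, 102.6], [302.3, 101.7]]
62 [[148.8, 148.3], [151.4, 147.9], [301.0, 102.2], [304.3, 101.5]]
```

Run:
```python
from h import *
s=now();b=R0.inv().apply(knob(0)-P0);print(b*1000)
k=np.array(s["eef_pos"])+Ro.from_euler('xyz',s["orientation"]).apply(b)
q=k-HN;f=lambda x,z:np.degrees(np.arctan2(z,-x))
print("lid",f(q@U,q[2])-f(-.126,.005),"r",np.hypot(q@U,q[2])*1000,"exp",np.hypot(126,5))
# ball rays
for n in("w8","w10"):
    d,ss=pickle.load(open(f"pics/{n}.pkl","rb"));g=cv2.cvtColor(d["frame"],cv2.COLOR_RGB2GRAY)
    cv2.imwrite(f"pics/{n}z.png",cv2.resize(cv2.cvtColor(d["frame"],cv2.COLOR_RGB2BGR)[225:350,250:390],None,fx=5,fy=4.5,interpolation=cv2.INTER_CUBIC))
```

```text
15.67 [ 0.504  -0.2061  0.2013] [ 3.1352 -0.4168 -2.9553] [-0.392  0.493  0.482  1.918 -0.217 -0.537] [-2.4  0.2  1. ] 0.0184
rot 60.579801619878914 pos ang 58.82730543204532 radius err mm 1.117295378434524 lat 0.8206321361428331
[ 0.60951907  0.82955128 -4.69460233]
lid 58.861773746766076 r 127.11942268964535 exp 126.09916732476864
```

View pics/w10z.png

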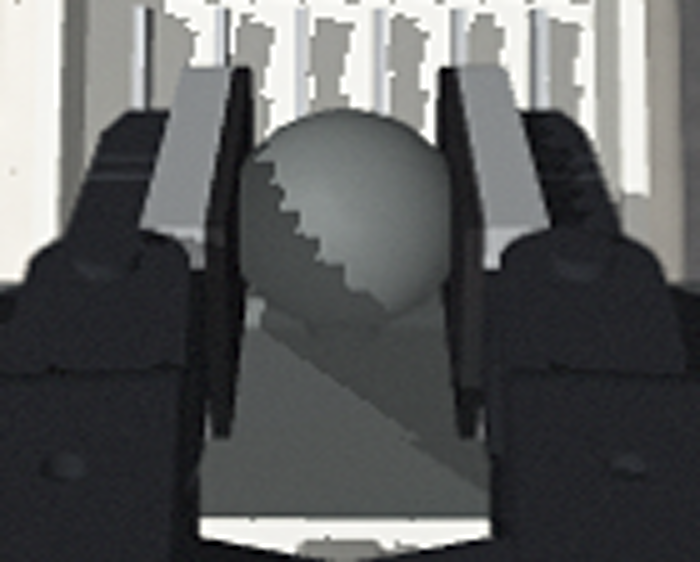

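View pics/w8z.png

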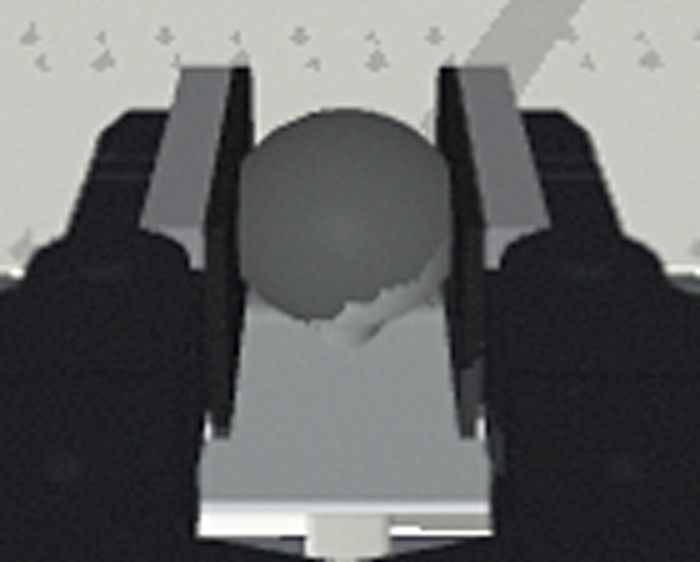

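The ball sits identically in the jaws in both views, and the lid is at about 58.9°. A small nudge along the arc.

>>> arm_command([
  [-2.2,-0.5,-1.6,0.003,-0.005,0.001,1],
  [-0.5,0,-0.3,0,0,0,1],
  [0,0,0,0,0,0,1],
  [0,0,0,0,0,0,1],
])

```text
clock: 16.0
eef_pos: [0.5064, -0.2056, 0.2025]
orientation: [3.137, -0.41, -2.957]
contact_force: [-2.0, 0.4, 1.4]
gripper_width: 0.0189
```

```bash
cat > chk.py <<'E'
from h import *
s=now();b=R0.inv().apply(knob(0)-P0)
k=np.array(s["eef_pos"])+Ro.from_euler('xyz',s["orientation"]).apply(b)
q=k-HN;f=lambda x,z:np.degrees(np.arctan2(z,-x))
print("lid",f(q@U,q[2])-f(-.126,.005),"r",np.hypot(q@U,q[2])*1000,"exp",np.hypot(126,5))
E
python3 chk.py
```

```text
16.0 [ 0.5064 -0.2056  0.2025] [ 3.1374 -0.4098 -2.9573] [-0.391  0.492  0.485  1.916 -0.215 -0.536] [-2.   0.4  1.4] 0.0189
rot 60.177312956094525 pos ang 60.056290345827186 radius err mm 0.9892125619297004 lat 0.8088836854829409
lid 60.04897049929322 r 127.0841611396247 exp 126.09916732476864
```

>>> arm_command([
  [0,0,0,0,0,0,1],
  [0,0,0,0,0,0,1],
  [0,0,0,0,0,0,1],
  [0,0,0,0,0,0,1],
])

```text
clock: 16.33
eef_pos: [0.5062, -0.2057, 0.2024]
orientation: [3.137, -0.41, -2.957]
contact_force: [-1.0, 0.3, 1.3]
gripper_width: 0.0186
```

```bash
python3 chk.py
python3 - <<'E'
from h import *
d,s=snap('scene','s11')
im=cv2.imread('pics/s11.png')[195:275,205:295];im=cv2.resize(im,None,fx=7,fy=7,interpolation=cv2.INTER_CUBIC)
W=lambda x,y,z:C0+U*x+YC*y+np.array([0,0,z])
o=im.copy()
def ln(pts,c):
    q=((proj(d,np.array(pts))-[205,195]+.45)*7).astype(int);cv2.polylines(o,[q],False,c,1)
ln([W(-.09,-.05,0),W(.09,-.05,0),W(.09,.05,0)],(0,0,255))
ln([W(-.09,-.05,.054),W(.09,-.05,.054),W(.09,.05,.054)],(0,0,255))
ln([W(-.11,-.07,0),W(.11,-.07,0),W(.11,.07,0)],(0,255,0))
cv2.imwrite('pics/s11a.png',o)
E
```

```text
16.33 [ 0.5062 -0.2057  0.2024] [ 3.1375 -0.4096 -2.9572] [-0.391  0.491  0.484  1.915 -0.215 -0.536] [-1.   0.3  1.3] 0.0186
rot 60.16359327748576 pos ang 59.98768405622396 radius err mm 1.0144330619160646 lat 0.7752551082269388
lid 59.98149425084057 r 127.10621866246393 exp 126.09916732476864
```

View pics/s11a.png

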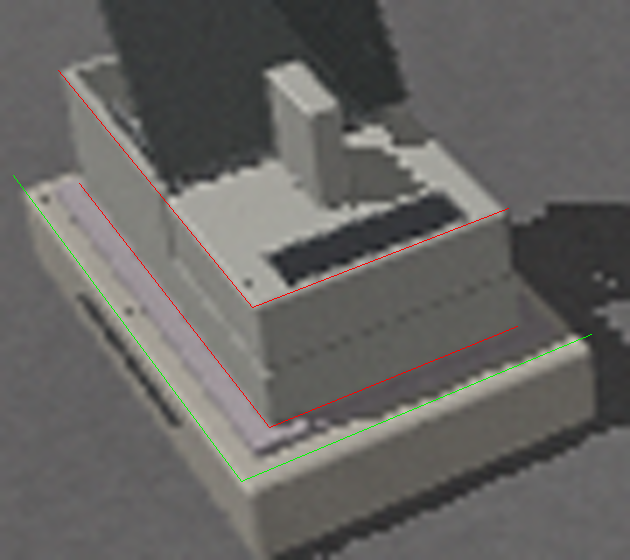

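Run:
```python
from h import *
W=lambda x,y,z:C0+U*x+YC*y+np.array([0,0,z])
d,s=snap('wrist','w12')
def draw(d,s,box,f,lines,out):
    im=cv2.cvtColor(d["frame"],cv2.COLOR_RGB2BGR)[box[0]:box[1],box[2]:box[3]];o=cv2.resize(im,None,fx=f,fy=f,interpolation=cv2.INTER_CUBIC)
    for pts,c in lines:
        q=np.round((proj(d,np.array(pts),s)-[box[2],box[0]]+.5)*f).astype(int);cv2.polylines(o,[q],False,c,1)
    cv2.imwrite(out,o)
draw(d,s,(185,305,235,405),4.5,[([W(-.05,-.05,.054),W(-.09,-.05,.054),W(-.09,.05,.054),W(-.05,.05,.054)],(0,0,255)),([W(-.05,-.05,.062),W(-.09,-.05,.062),W(-.09,.05,.062),W(-.05,.05,.062)],(255,0,0)),([W(-.05,-.07,0),W(-.11,-.07,0),W(-.11,.07,0),W(-.05,.07,0)],(0,255,0))],"pics/w12a.png")
e=pickle.load(open("pics/scene0.pkl","rb"))
t=np.radians(11.15);u=np.array([np.cos(t),np.sin(t),0]);y=np.array([-np.sin(t),np.cos(t),0]);c=np.array([.5987,.1539,0])
V=lambda a,b,z:c+u*a+y*b+np.array([0,0,z])
draw(e,None,(185,245,325,410),7,[([V(-.09,-.05,0),V(.09,-.05,0),V(.09,.05,0)],(0,0,255)),([V(-.09,-.05,.054),V(.09,-.05,.054),V(.09,.05,.054)],(0,0,255))],"pics/s0a.png")
```

```text
(no output)
```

View pics/w12a.png

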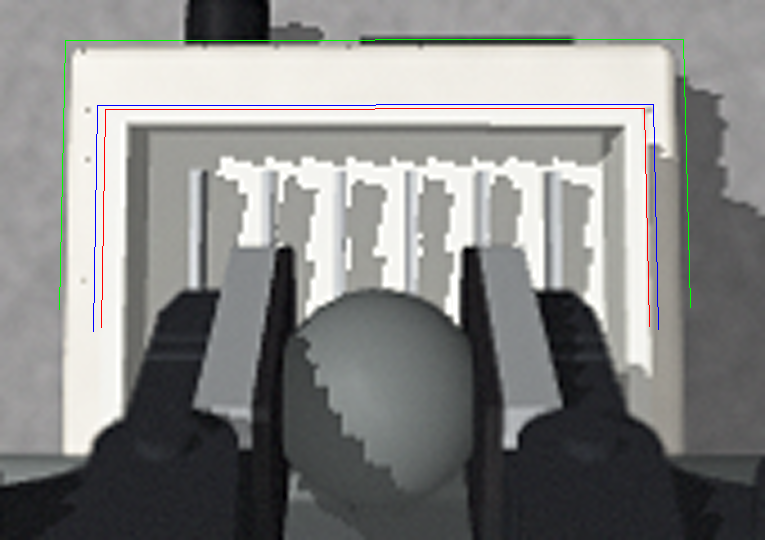

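View pics/s0a.png

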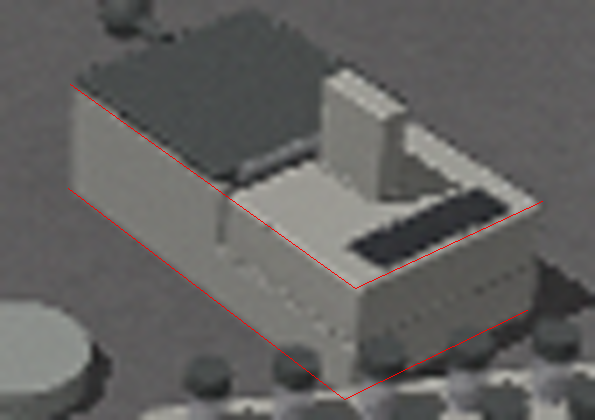

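The lid is steady at 60.0°, and the wrist overlay of the chamber's right wall fits the seated height. As a seating test I'll push slightly along the lid toward the hinge.

>>> arm_command([
  [-1.2,0,0.9,0,0,0,1],
  [-0.8,0,0.6,0,0,0,1],
  [0,0,0,0,0,0,1],
])

```text
clock: 16.68
eef_pos: [0.506, -0.2057, 0.2023]
orientation: [3.138, -0.412, -2.957]
contact_force: [-0.6, 0.6, -0.2]
gripper_width: 0.0186
```

```bash
python3 chk.py
```

```text
16.68 [ 0.506  -0.2057  0.2023] [ 3.1383 -0.4124 -2.9574] [-0.39   0.493  0.485  1.917 -0.217 -0.535] [-0.6  0.6 -0.2] 0.0186
rot 60.32923102526419 pos ang 59.86101631844464 radius err mm 1.0357529216329375 lat 0.794500913368352
lid 59.862244219726904 r 127.11026285474539 exp 126.09916732476864
```

>>> arm_command([
  [-3.2,0,2.4,0,0,0,1],
  [-3.2,0,2.4,0,0,0,1],
])

```text
clock: 16.85
eef_pos: [0.5051, -0.2059, 0.2016]
orientation: [3.141, -0.422, -2.957]
contact_force: [-8.4, 1.2, 13.3]
gripper_width: 0.0188
```

```bash
python3 chk.py
```

```text
16.85 [ 0.5051 -0.2059  0.2016] [ 3.1409 -0.4217 -2.9569] [-0.388  0.498  0.488  1.922 -0.223 -0.531] [-8.4  1.2 13.3] 0.0188
rot 60.86230473033003 pos ang 59.35137660531441 radius err mm 0.8509850776956818 lat 0.7724025924803656
lid 59.381634298016806 r 126.86393616872587 exp 126.09916732476864
```

With 15 N of push the radius changed only 0.2 mm, so the chamber is hard down. I'll relax and return to 60°.

>>> arm_command([
  [-0.6,0,-1.4,0,-0.008,0,1],
  [0,0,0,0,0,0,1],
  [0,0,0,0,0,0,1],
])

```text
clock: 17.1
eef_pos: [0.5068, -0.2057, 0.2028]
orientation: [3.141, -0.412, -2.957]
contact_force: [-3.6, 0.7, 2.9]
gripper_width: 0.0188
```

```bash
python3 chk.py
```

```text
17.1 [ 0.5068 -0.2057  0.2028] [ 3.1413 -0.4118 -2.9573] [-0.389  0.493  0.487  1.916 -0.218 -0.534] [-3.6  0.7  2.9] 0.0188
rot 60.294079236458046 pos ang 60.297158903563535 radius err mm 1.032379556078017 lat 0.6435418970406293
lid 60.28489753756497 r 127.13240341018128 exp 126.09916732476864
```

>>> arm_command([
  [0,0,0,0,0,0,1],
  [0,0,0,0,0,0,1],
  [0,0,0,0,0,0,1],
  [0,0,0,0,0,0,1],
])

```text
clock: 17.43
eef_pos: [0.5064, -0.2058, 0.2025]
orientation: [3.141, -0.414, -2.957]
contact_force: [-2.4, 0.5, 2.5]
gripper_width: 0.0188
```

```bash
python3 chk.py;python3 -c "
from h import *
snap('scene','s13')"
```

```text
17.43 [ 0.5064 -0.2058  0.2025] [ 3.1411 -0.4135 -2.9571] [-0.389  0.494  0.486  1.917 -0.219 -0.534] [-2.4  0.5  2.5] 0.0188
rot 60.39071906247546 pos ang 60.07190706067218 radius err mm 1.020640400137704 lat 0.6348060384123725
lid 60.06841125312333 r 127.10239125806442 exp 126.09916732476864
```

View pics/s13.png

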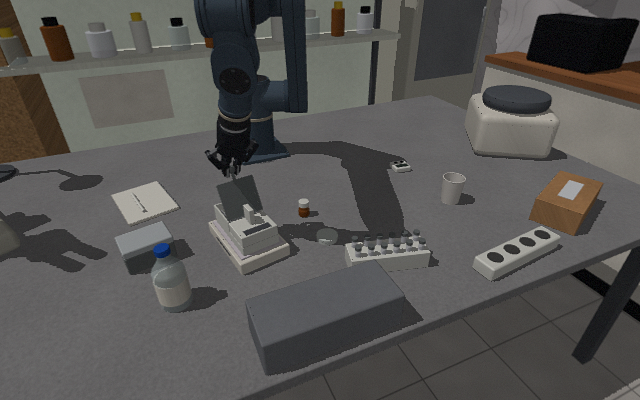

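The lid is at 60.07° and steady, the chamber is seated at about (249,230), and the bystanders are where they started. Handing in.

```bash
python3 -c "
from h import *
print(robot.close_job());now()"
```

```text
the job is handed in; nothing more can be done
None
the job is handed in; nothing more can be done
```

The chamber is seated on both pegs, and the arm is holding its lid open by the ball knob at about 60°. I handed the job in at about 17.5 s of the 56 s.

**Seating**
- The tool came down to 0.1233 m, exactly the height expected for a fully seated chamber, and the plate took the weight.
- After I let go, the wrist camera put the chamber within about 0.3 mm and 0.1° of the base's measured pose.
- With the lid open, pushing with about 15 N along the lid toward the hinge moved it only 0.2 mm, so the chamber is resting firmly.
- While the lid was opening, the tool pulled up on the knob with about 4 N for a moment. The push test came after that.

**Lid**
- The last reading was 60.07°, worked out from the measured tool pose with the ball's centre assumed fixed in the jaws. It drifted only about 0.2° over the final hold.
- The gripper is still closed on the ball (opening 18.8 mm) with a residual force of about 3.5 N.

**Checks that disagreed**
- The scene camera read the lid at 62° and 67° at its two front corners when the tool pose said about 59°. It is too coarse there (roughly 3 mm per pixel), and it also placed the base edges 1–2 pixels off, so I went by the tool pose.
- The knob's distance from the hinge came out 1 mm larger than given.

In the last scene picture the other things on the bench stand where they started.

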